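# Clamp the glued soap case

### The arm

A 6-joint arm with a two-finger parallel gripper is mounted at the origin on the work surface. World frame = base frame: x ahead of the robot, y to its left, z up, the work surface at z = 0. Lengths are in m, angles in rad, forces in N, time in s.
With the tool pointing down it reaches from about 0.35 to 0.775 m from the base axis. Payload 5.5 kg.
Tool frame: the origin (TCP) lies midway between the tips of the shut fingers; the grasp point (between the pads) lies 19 mm behind it; z points along the fingers, y is the direction in which the jaws open and shut (so a half turn about z gives the same grasp; the last joint's range is limited). The gripper opens to 85 mm and grips with 20 to 120 N. Pads are 22 mm wide; open, the fingers measure 114 mm over their backs; the gripper's body (76 mm by 85 mm) begins 54 mm behind the grasp point. The pads swing forward as they close: fully open they stand 13 mm farther back than shut.
Start: joints at [-1.363, 0.313, 0.046, 1.304, 0, 1.431], TCP at [0.196, -0.541, 0.192] pointing down, gripper open.
Joint ranges: [-2.76, 2.76], [-0.86, 1.69], [-1.03, 1.26], [-2.2, 2.34], [-1.47, 1.5], [-3.14, 3.14]. Speed limits (rad/s): [2.57, 2.57, 3.14, 3.14, 3.14, 3.14].

### API

Orientations are given as a 3x3 rotation matrix whose columns are the frame's x, y, z axes.
In Python, from plant import ctrl gives the robot as it stands. The module is installed in compiled form; this text tells all that it offers.
- The arm moves only by the tool arm_command, never from a script. Its argument "motion" is a list of rows, each a list of 5 numbers: the opening in per cent of the stroke, from 0 (shut) to 100 (fully open), then the shift along the world's x, y, z in mm, then the turn about the world's z in rad. In form: [[gripper, tx, ty, tz, roll], ...]. A call has 1 to 20 rows; each row is the pose to reach, as a shift and turn from the pose measured when the call began; what a row does not reach only later rows make up. A row lasts 1/8 s, in which the tool goes at most 62.5 mm and 10.7 degrees, less where a joint would pass 70% of its speed; a pose out of reach is approached as far as the arm can. A call with a gripper value outside its range is refused whole. The fingers move at their own pace and stop on an object; "grip_force" is the grip in N (left out, the last holds). Time passes only in rows, so rows that repeat a pose let the fingers close. It gives the time, the measured TCP pose, the force and the opening at its end, in the units of the state.
- ctrl.sense(): the state, without advancing time (a new reading comes with each control period).
- ctrl.get_image(name): name is "side" or "top" or "wrist"; returns a dict with "color" (400x640x3 uint8, blue, green, red), "K" (3x3 intrinsics, pixels), "k1" (the pictures are not rectified: a ray, as slopes to the right and down, at radius r is drawn at 1 + k1 r^2 times it, then the intrinsics apply), "rvec" (rotation vector, rad) and "tvec" (3), from world to camera coordinates, as OpenCV has them. Camera axes: x right, y down, z forward; pixel columns grow to the right and rows downward; lengths in m; the calibration is good to about 2 mm. A picture is of the moment at which its call begins. There is no depth.
- ctrl.hand_in(): hands the job in, once; it reports no verdict.
Trained networks look in a picture, given as the dict that the camera call returned (one of the last four; its "shot" number tells which), for a name from the list of things; names that differ only in an ending like _2 or _b are one class to them, and where a whole thing is asked for, a point or a joint stands for the part that bears it (a point fixed in the world has none). Each returns a list of dicts, best first, with "confidence" (0 to 1); they miss things now and then, are a little off and sometimes report something else, mostly with a low value. They report only what shows in the picture. A call takes as long as a camera call. They do not tell look-alikes from the thing itself.
- ctrl.look_for(picture, label): "rect" ([centre column, centre row, width, height] in pixels, round what is visible of it).
- ctrl.mark_of(picture, label): "pixel" ([column, row] in pixels: a listed point, or the origin of a listed thing).
The state is a dict: "clock": time; "joint_positions": joint angles; "qvel": joint speeds; "effort": joint torques, N m; "ee_pos": TCP position; "tool_rot": TCP orientation; "wrist_force": force on the tool from outside, world axes, zero at the start; "wrist_torque": the same for the moment, N m; "grip_width": finger opening in m.
Only numpy, scipy, OpenCV 4.12 (cv2) and the standard library are available. Lean on these libraries where they do the work, as an engineer would, in place of code of your own. Each camera call takes 0.05 s, during which the arm holds its last target.

### The job

Lay the freshly glued clear soap case flat and lengthwise in the cradle of the trigger clamp, slide it home until you feel it meet the end stop, and let go of it. Only then pump the clamp's trigger (squeeze it, let it spring back, squeeze again) until the sprung pad meets the case and is pressed about half-way in, not further, and finish while still holding the trigger squeezed. Move the jaw only with the trigger, never by pushing the jaw or its rod, and leave the other things on the plank alone.

Things in the scene. Friction and masses are not known exactly. Their poses are not given: they have to be found in the camera images.
- clamp: Trigger clamp fixed flat on the plank, 310 mm long, at most 60 mm tall. Origin at plank level under the rod; x along the rod, the way the jaw advances; z up. Cradle floor 6 mm up; side rails 16 mm up, x 25 to 125, 64 apart inside. End stop's inner face x = 120, 46 tall. Head x -116 to -50. Rod 10 thick, y = 0, 30 up, sticks out to x = -184. Handle and trigger on the -y side.
- seat (a point): Where the centre of the soap case lies when it is flat in the cradle against the end stop: clamp x = 76 mm, y = 0, 25 mm above the plank; axes as the clamp's.
- case_mid (a point): Centre of the loose clear plastic soap case with a brown soap in it: closed rounded box 88 mm (its x) by 56 mm (its y) by 38 mm high (z up), about 130 g, starts flat on the plank. Either end may face the stop. A good hold is across the 56 mm width, from above.
- handle_mid (a point): Middle of the clamp's fixed black handle, an upright wall 14 mm thick along clamp x, running along clamp y from -34 to -120 mm, 18 to 58 mm above the plank; this point is at clamp x = -108, y = -85 mm, 42 mm up. Behind it (-x) is free.
- trigger_roll (a point): Axis of the upright black roll (14 mm thick, 16 to 60 mm up; this point 42 mm up) at the trigger's end, in front (+x) of the handle. At rest at clamp x = -74, y = -85 mm: handle's back to roll's front 48 mm; squeezed home x = -90: 32 mm. Needs 3 to 5 N freely, up to 20 N driving the jaw. Squeeze it to the handle with two fingers from above, or draw it towards the handle.
- trigger (a joint): Trigger angle, rad: 0 at rest (let go, sprung back), 0.268 squeezed home; moves the roll 60 mm per rad towards the handle and the jaw as far forward, up to 16 mm a squeeze. Ratchet of 4 mm teeth: the first 0 to 4 mm of a squeeze may move nothing; letting go leaves the jaw where it is.
- jaw (a joint): How far the jaw (a 50 mm wide steel plate with the rod behind it) has advanced along the clamp's x, m; 0 to 0.075. A friction brake of about 6 N keeps it in place. Do not push it.
- pad (a joint): How far the sprung rubber pad in front of the jaw is pressed back towards it, m: 0 free, 0.016 fully in (solid). Springs: 2 N at first touch, plus 0.3 N per mm. Seen as the gap between pad and jaw plate, 16 mm when free. Wanted at the end: about half, 0.008.
- pad_face (a point): Centre of the pad's front face (50 mm wide, 30 mm high), which meets the case's end; at jaw 0 and pad 0 it is at clamp x = -15 mm, 27 mm above the plank.
- lota: Bystander: aluminium water pot, 112 mm wide, 108 mm tall, origin under its foot. Leave alone.
- cup: Bystander: ceramic cup, 80 mm wide, 85 mm tall, origin under its foot. Leave alone.
- comb: Bystander: plastic comb 150 mm long, flat on the plank, origin at its middle underneath. Leave alone.
- clipper: Bystander: steel nail clipper 58 mm long, flat on the plank, origin at its middle underneath. Leave alone.
There are look-alikes about, which are no part of the job. What is meant by the part that bears case_mid is not pink, and is the larger of those in its own colour.

How it is judged:
By the outcome, as a careful person would: the job done as asked, in the order asked, and still so for the second after the job is handed in, while the arm keeps its last pose, push and grip.
It also fails if it takes over 69 s, if anything falls off the work surface, if the arm or the gripper's body presses on something with over 40 N, if the wrist force passes 120 N, or if a joint passes its speed limit or range.

## Working session

There is one attempt and no reset: what is moved stays moved. The work goes in short steps, Python scripts to look and compute and a tool call to move; the robot and the scene stay as the last step left them, time stands still between calls to the robot, and variables do not carry over. Pictures are saved under pics/ and viewed, and the job is handed in when it is done.

Besides the shell and the picture viewer there is one more tool, called after "Request:" by a JSON object that holds its "api" and its "payload", one argument or row to a line. arm_command: Moves the arm, as the interface text tells. Its arguments: {"type":"object","properties":{"motion":{"type":"array","items":{"type":"array","items":{"type":"number"}}},"grip_force":{"type":"number"}},"required":["motion"]}

```bash
mkdir -p pics
cat > h.py <<'E'
import numpy as np,cv2
from plant import ctrl
def cam(n):
    return ctrl.get_image(n)
def dist(p): return np.array([p["k1"],0,0,0,0],float)
def proj(p,X):
    # model: radial with k1
    R,_=cv2.Rodrigues(np.array(p["rvec"],float)); X=np.atleast_2d(X)
    c=X@R.T+np.array(p["tvec"]).ravel(); s=c[:,:2]/c[:,2:]; r2=(s**2).sum(1,keepdims=True)
    s=s*(1+p["k1"]*r2); K=np.array(p["K"]); return s@K[:2,:2].T+K[:2,2]
def ray(p,px):
    s=cv2.undistortPoints(np.array(px,float).reshape(-1,1,2),np.array(p["K"],float),dist(p)).reshape(-1,2)
    R,_=cv2.Rodrigues(np.array(p["rvec"],float)); t=np.array(p["tvec"],float).ravel()
    d=np.c_[s,np.ones(len(s))]@R; return -R.T@t,d
def onz(p,px,z):
    o,d=ray(p,px); return o+d*((z-o[2])/d[:,2:3])
E
python3 - <<'E'
from h import *
s=ctrl.sense();print(s)
for n in ["top","side","wrist"]:
    p=cam(n); cv2.imwrite(f"pics/{n}0.png",p["color"]); print(n,p["K"],p["k1"],p["rvec"],p["tvec"])
    for l in ["clamp","case_mid","handle_mid","trigger_roll","pad_face","lota","cup","comb","clipper","seat"]:
        try:
            m=ctrl.mark_of(p,l); print(l,[(np.round(x["pixel"]).tolist(),round(x["confidence"],2)) for x in m[:3]])
        except Exception as e: print(l,e)
    print([(np.round(x["rect"]).tolist(),round(x["confidence"],2)) for x in ctrl.look_for(p,"case_mid")])
E
```

```text
{'clock': 0.0, 'joint_positions': array([-1.36259320e+00,  3.14012446e-01,  4.49600417e-02,  1.30355311e+00,
        2.01665374e-05,  1.43119837e+00]), 'qvel': array([ 2.87270096e-03, -3.29329765e-05,  1.04478223e-03,  1.53710708e-03,
        2.15792435e-03,  8.97983032e-04]), 'effort': array([-3.92864576e-04, -4.80628610e+01,  2.98532850e+01,  1.94053422e-02,
       -1.68742554e-04,  4.24206888e-06]), 'ee_pos': array([ 0.19585761, -0.54000883,  0.19069431]), 'tool_rot': array([[ 9.40124498e-01,  3.40831046e-01, -3.54232443e-04],
       [ 3.40831122e-01, -9.40122863e-01,  1.77428687e-03],
       [ 2.71710030e-04, -1.78878399e-03, -9.99998363e-01]]), 'wrist_force': array([-0.00097686, -0.34839095, -0.31404181]), 'wrist_torque': array([ 0.00046592,  0.04100344, -0.00746867]), 'grip_width': 0.08547336004712178}
top [[396.65230803   0.         320.22512118]
 [  0.         396.65230803 199.5876963 ]
 [  0.           0.           1.        ]] -0.057341451857001936 [ 2.14247319 -2.16991991  0.13496098] [0.04612587 0.58704233 1.03038576]
clamp [([297.0, 198.0], 0.98)]
case_mid [([467.0, 224.
[... 956 characters left out ...]
face [([327.0, 186.0], 0.44)]
lota [([319.0, 132.0], 0.91)]
cup [([255.0, 148.0], 0.73), ([298.0, 172.0], 0.37)]
comb [([394.0, 201.0], 0.88)]
clipper [([266.0, 246.0], 0.67), ([320.0, 131.0], 0.38)]
seat [([341.0, 205.0], 0.76), ([296.0, 165.0], 0.26)]
[([329.0, 348.0, 24.0, 41.0], 0.77), ([255.0, 329.0, 43.0, 39.0], 0.75), ([306.0, 298.0, 27.0, 44.0], 0.73)]
wrist [[312.13156076   0.         314.80078279]
 [  0.         312.13156076 202.01353389]
 [  0.           0.           1.        ]] -0.04532151258955663 [-2.33816094  1.63983302  0.27638139] [-0.57416917 -0.04392365  0.38224011]
clamp []
case_mid []
handle_mid []
trigger_roll []
pad_face []
lota []
cup []
comb []
clipper []
seat []
[]
```

View pics/top0.png

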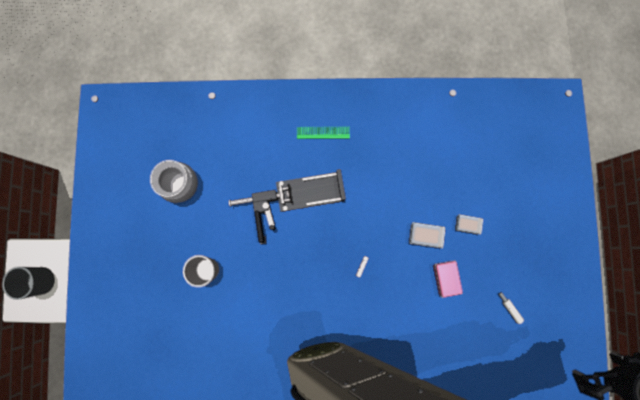

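View pics/side0.png

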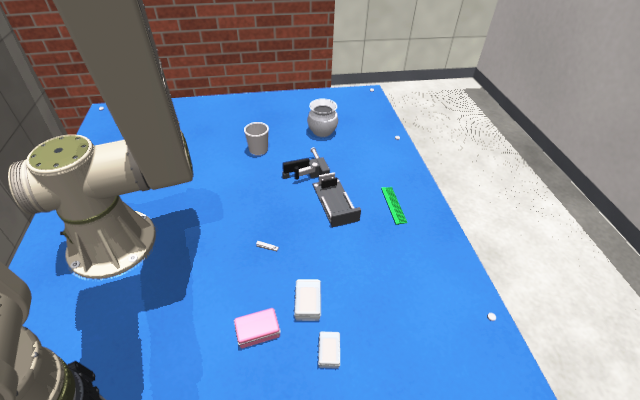

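View pics/wrist0.png

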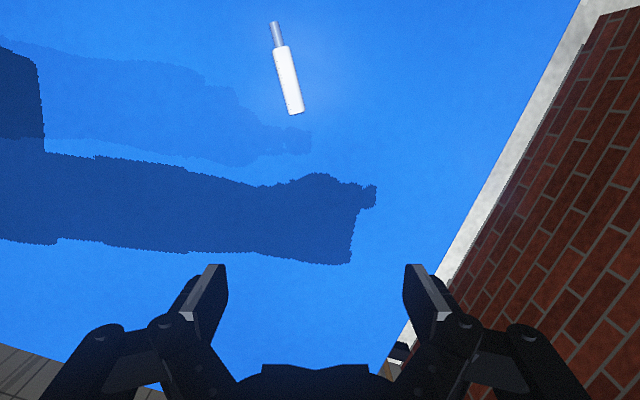

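The top view shows the target case, the larger non-pink box, at (427,235). The smaller look-alike is at (469,224) and the pink one at (448,279). In the clamp, the rod end is at (232,203), the stop at (342,186) and the handle at (261,227).

Run:
```python
from h import *
t=cam("top"); s=cam("side")
def sub(p,c,w,f,n):
    x,y=c; im=p["color"][max(0,y-w[1]):y+w[1],x-w[0]:x+w[0]]; cv2.imwrite(n,cv2.resize(im,None,fx=f,fy=f,interpolation=cv2.INTER_CUBIC))
sub(t,(290,200),(75,55),5,"pics/tc.png"); sub(t,(445,245),(60,50),6,"pics/tb.png")
for px,z in [((427,235),.03),((469,224),.03),((448,279),.03),((232,203),.03),((342,186),.046),((259,231),.042),((272,226),.042),((291,191),.027),((324,185),.025),((202,271),.085),((175,180),.1),((362,266),0),((324,133),0)]:
    print(px,np.round(onz(t,[px],z)[0],3))
```

```text
(427, 235) [ 0.489 -0.247  0.03 ]
(469, 224) [ 0.517 -0.363  0.03 ]
(448, 279) [ 0.371 -0.299  0.03 ]
(232, 203) [0.582 0.278 0.03 ]
(342, 186) [ 0.622 -0.02   0.046]
(259, 231) [0.505 0.202 0.042]
(272, 226) [0.518 0.168 0.042]
(291, 191) [0.613 0.118 0.027]
(324, 185) [0.629 0.028 0.025]
(202, 271) [0.403 0.34  0.085]
(175, 180) [0.635 0.411 0.1  ]
(362, 266) [ 0.408 -0.073  0.   ]
(324, 133) [0.783 0.025 0.   ]
```

View pics/tc.png

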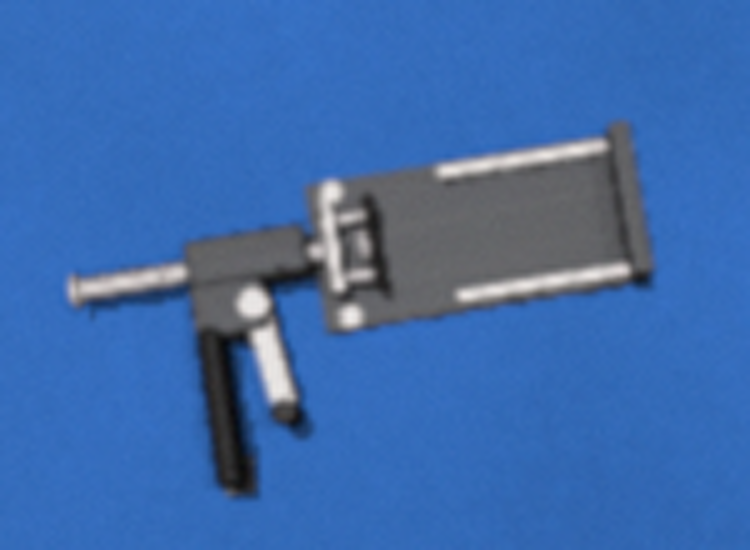

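View pics/tb.png

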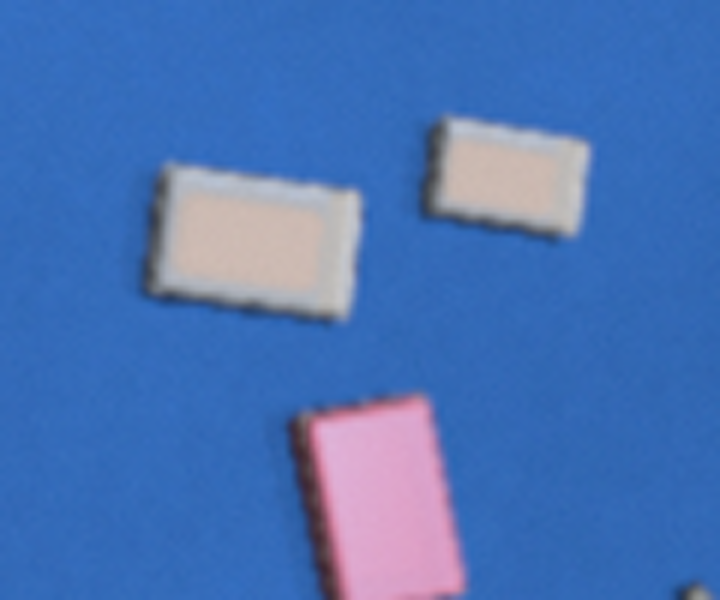

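Run:
```python
from h import *
t=cam("top")
c=np.array([(165,165),(360,190),(345,320),(150,295)])/6+[385,195]-0.4
w=onz(t,c,.038)[:,:2];print(np.round(w,3),w.mean(0))
d=w[1]-w[0]+w[2]-w[3];print(np.degrees(np.arctan2(d[1],d[0])), np.linalg.norm(w[1]-w[0]),np.linalg.norm(w[2]-w[1]))
k=np.array([(80,290),(630,205),(228,490),(287,410)])/5+[215,145]-.4
for q,z in zip(k,[.03,.046,.058,.06]): print(np.round(onz(t,[q],z)[0],3))
r=np.array([(440,172),(605,145),(460,297),(630,270)])/5+[215,145]-.4
w=onz(t,r,.016)[:,:2];print(np.round(w,3)); d=w[1]-w[0]+w[3]-w[2];print(np.degrees(np.arctan2(d[1],d[0])))
```

```text
[[ 0.524 -0.207]
 [ 0.511 -0.294]
 [ 0.454 -0.284]
 [ 0.466 -0.198]] [ 0.48854542 -0.24551035]
-98.14422985780877 0.08814641285107816 0.058357597095377065
[0.583 0.282 0.03 ]
[ 0.624 -0.016  0.046]
[0.474 0.197 0.058]
[0.515 0.166 0.06 ]
[[ 0.648  0.087]
 [ 0.662 -0.005]
 [ 0.579  0.076]
 [ 0.592 -0.017]]
-81.47507379365798
```

Request:
{"api": "arm_command", "payload": {
  "motion": [
    [100,45,45,30,0.15],
    [100,90,90,60,0.3],
    [100,135,135,60,0.47],
    [100,180,180,60,0.65],
    [100,220,220,60,0.8],
    [100,250,260,60,0.95],
    [100,270,292,60,1.09],
    [100,270,292,60,1.09]
  ]
}}

```text
clock: 2.95
ee_pos: [0.4672, -0.2463, 0.2517]
tool_rot: [[0.128, 0.992, 0.0], [0.992, -0.128, 0.0], [0.0, 0.0, -1.0]]
wrist_force: [0.2, -0.1, 0.4]
grip_width: 0.0853
```

Run:
```python
from h import *
p=cam("wrist"); cv2.imwrite("pics/w1.png",p["color"])
g=proj(p,[[*ctrl.sense()["ee_pos"][:2],.038]]);print(g)
R,_=cv2.Rodrigues(np.array(p["rvec"]));print(-R.T@np.array(p["tvec"]).ravel())
```

```text
[[315.38980552 164.47572347]]
[ 0.47660876 -0.16220649  0.43549251]
```

View pics/w1.png

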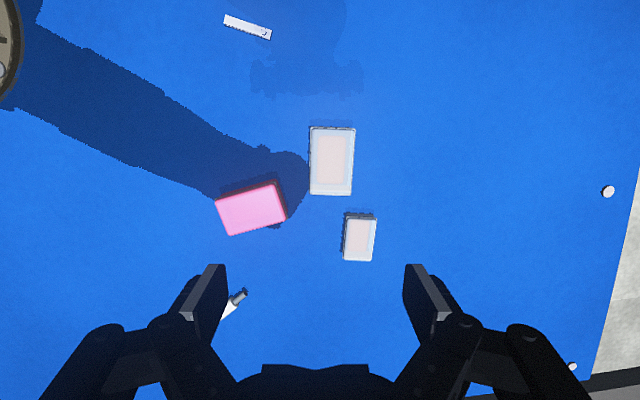

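The wrist view shows the target at (332,160), the pink look-alike at (250,207) and the small look-alike at (359,238).

Run:
```python
from h import *
p=cam("wrist"); im=p["color"]
cv2.imwrite("pics/w1z.png",cv2.resize(im[110:260,210:390],None,fx=4,fy=4,interpolation=cv2.INTER_CUBIC))
t=onz(p,[(283,181),(287,214),(224,198),(231,234)],.038);print(np.round(t,3))
```

```text
[[ 0.421 -0.265  0.038]
 [ 0.418 -0.312  0.038]
 [ 0.338 -0.278  0.038]
 [ 0.335 -0.332  0.038]]
```

View pics/w1z.png

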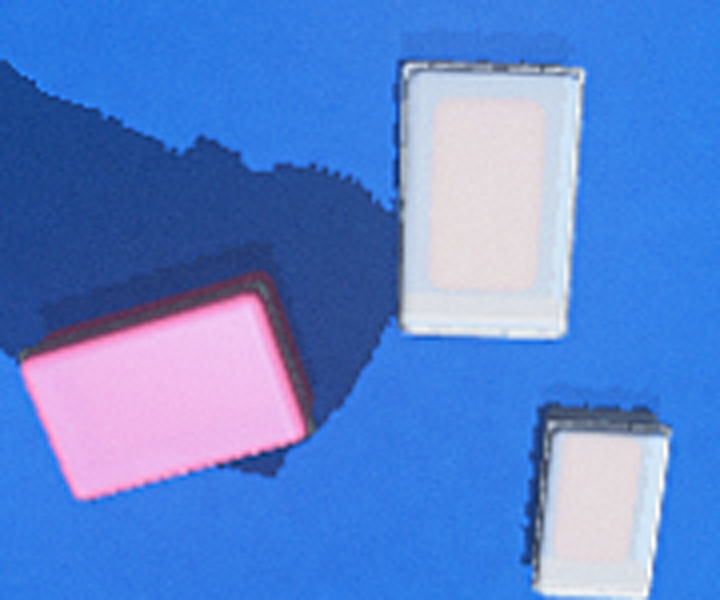

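Run:
```python
from h import *
p=cam("wrist")
c=np.array([(405,72),(580,72),(567,335),(402,333)])/4+[210,110]-.4
w=onz(p,c,.038)[:,:2];m=w.mean(0);print(np.round(w,4),m)
d=w[3]-w[0]+w[2]-w[1];print("axis",np.degrees(np.arctan2(d[1],d[0])))
s=ctrl.sense();y=s["tool_rot"][:,1];print("tooly",np.degrees(np.arctan2(y[1],y[0])),s["ee_pos"],(m-s["ee_pos"][:2])*1000)
for n in ["side","top"]:
    q=cam(n);print(np.round(proj(q,[[*m,.019]])), [np.round(a["pixel"],1) for a in ctrl.mark_of(q,"case_mid")])
```

```text
[[ 0.4659 -0.2029]
 [ 0.52   -0.2101]
 [ 0.5077 -0.2953]
 [ 0.4532 -0.2872]] [ 0.48667196 -0.24886315]
axis -98.38794791935517
tooly -7.696670829646795 [ 0.46569216 -0.24913328  0.25161722] [20.979807    0.27012526]
[[307. 299.]] [array([306.2, 296.9]), array([258.4, 327.4]), array([328. , 345.8])]
[[427. 236.]] [array([425.8, 232.1]), array([449.9, 279.2]), array([469.7, 221.9])]
```

Request:
{"api": "arm_command", "payload": {
  "motion": [
    [90,22,1.5,-50,-0.01],
    [90,22,1.5,-105,-0.01],
    [90,22,1.5,-155,-0.01],
    [90,22,1.5,-185,-0.01],
    [90,22,1.5,-185,-0.01]
  ]
}}

```text
clock: 3.92
ee_pos: [0.485, -0.2475, 0.0642]
tool_rot: [[0.146, 0.989, -0.005], [0.989, -0.146, 0.003], [0.002, -0.005, -1.0]]
wrist_force: [0.7, 0.6, 0.2]
grip_width: 0.0768
```

Run:
```python
from h import *
p=cam("wrist"); cv2.imwrite("pics/w2.png",p["color"]); print(ctrl.sense()["ee_pos"],proj(p,[[.4875,-.2475,.038]]))
```

```text
[ 0.4864706  -0.24838622  0.06618244] [[320.2663216  217.29672496]]
```

View pics/w2.png

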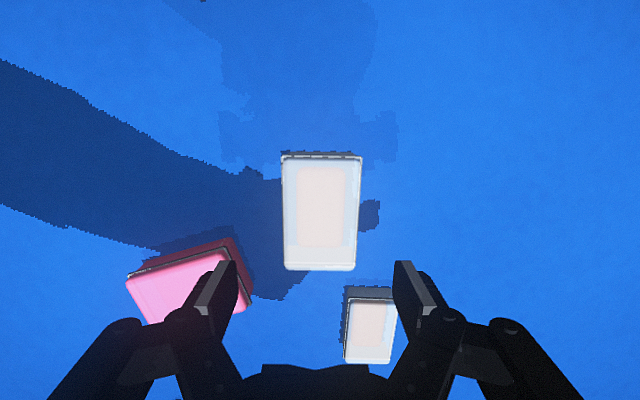

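The case centre is at (320,213), which matches the prediction. I'll descend and grip now.

Request:
{"api": "arm_command", "payload": {
  "motion": [
    [90,1,2,-25,0],
    [90,1,2,-45,0],
    [90,1,2,-54,0],
    [90,1,2,-54,0],
    [60,1,2,-54,0],
    [50,1,2,-54,0],
    [50,1,2,-54,0],
    [50,1,2,-54,0]
  ],
  "grip_force": 30
}}

```text
clock: 4.97
ee_pos: [0.4876, -0.2464, 0.0124]
tool_rot: [[0.146, 0.989, -0.001], [0.989, -0.146, 0.001], [0.001, -0.002, -1.0]]
wrist_force: [0.3, 0.9, -0.7]
grip_width: 0.0429
```

Run:
```python
from h import *
p=cam("wrist"); cv2.imwrite("pics/w3.png",p["color"]); s=ctrl.sense();print(s["ee_pos"],s["grip_width"],s["wrist_force"])
```

```text
[ 0.48749918 -0.24640823  0.01226614] 0.04248376201914449 [-0.36869895  0.55664095 -0.0494164 ]
```

View pics/w3.png

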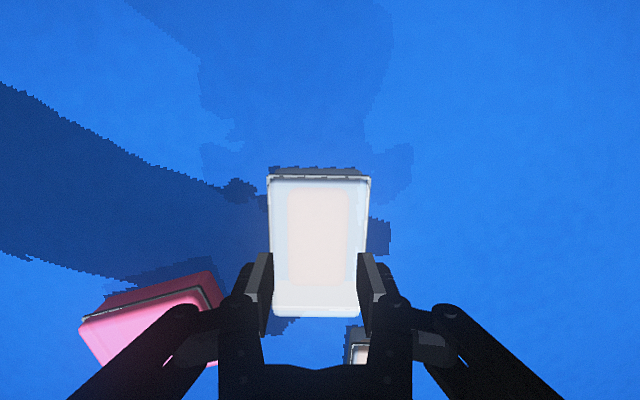

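Run:
```python
from h import *
p=cam("wrist"); s=ctrl.sense(); R=s["tool_rot"]; T=s["ee_pos"]
for z in (0,-.019,-.04):
  for y in (-.028,-.021,0,.021,.028):
    print(z,y,np.round(proj(p,[T+R@[0,y,z]])[0]))
c=np.array([(270,180),(369,180),(360,317),(272,316)])
print(np.round(onz(p,c,.038),3))
print(s["grip_width"],s["effort"])
```

```text
0 -0.028 [273. 233.]
0 -0.021 [284. 233.]
0 0 [317. 233.]
0 0.021 [349. 233.]
0 0.028 [360. 233.]
-0.019 -0.028 [269. 246.]
-0.019 -0.021 [281. 246.]
-0.019 0 [317. 246.]
-0.019 0.021 [353. 246.]
-0.019 0.028 [364. 246.]
-0.04 -0.028 [264. 265.]
-0.04 -0.021 [277. 265.]
-0.04 0 [317. 265.]
-0.04 0.021 [357. 265.]
-0.04 0.028 [370. 265.]
[[ 0.469 -0.201  0.038]
 [ 0.52  -0.209  0.038]
 [ 0.507 -0.295  0.038]
 [ 0.454 -0.286  0.038]]
0.0426155274110567 [-1.09064375e-03 -4.73726571e+01  2.54408580e+01  1.99502567e-02
 -6.22620591e-04 -2.78977711e-05]
```

Run:
```python
from h import *
p=cam("side"); s=ctrl.sense(); T=s["ee_pos"]; g=proj(p,[T])[0]; print(g)
x,y=g.astype(int); im=p["color"][max(0,y-90):y+60,x-90:x+90]
cv2.imwrite("pics/s3.png",cv2.resize(im,None,fx=4,fy=4,interpolation=cv2.INTER_CUBIC))
p=cam("wrist"); cv2.imwrite("pics/w3z.png",cv2.resize(p["color"][160:350,210:420],None,fx=3.8,fy=3.1,interpolation=cv2.INTER_CUBIC))
```

```text
[307.46823043 299.63116055]
```

View pics/s3.png

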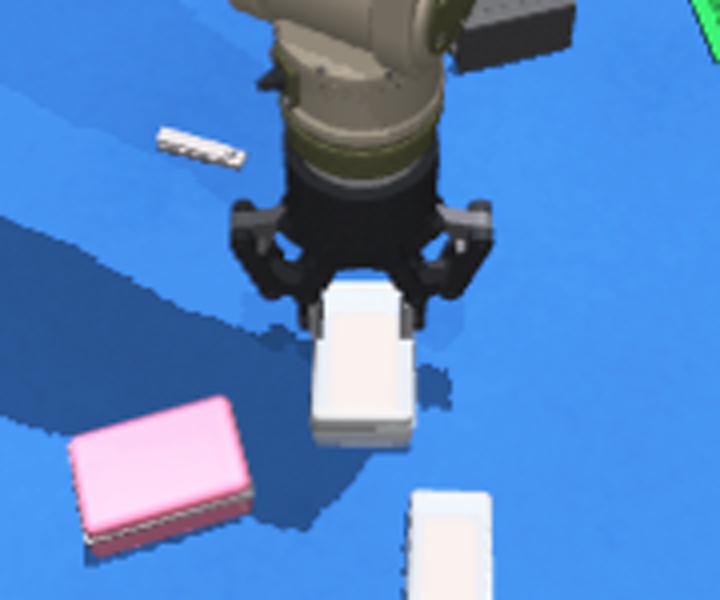

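View pics/w3z.png

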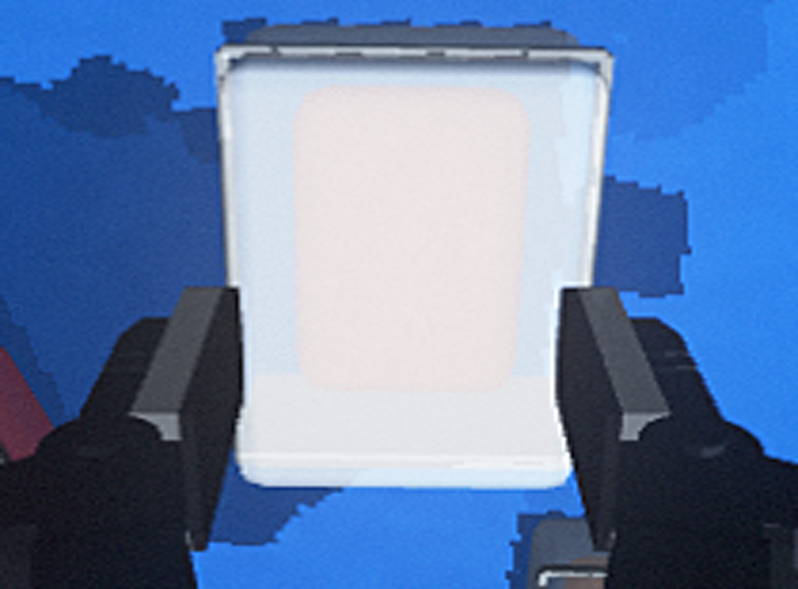

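Run:
```python
from h import *
a=cam("wrist");b=cam("side")
def tri(pa,pb):
    o1,d1=ray(a,[pa]);o2,d2=ray(b,[pb]);d1=d1[0]/np.linalg.norm(d1[0]);d2=d2[0]/np.linalg.norm(d2[0])
    t=np.linalg.lstsq(np.c_[d1,-d2],o2-o1,rcond=None)[0];p,q=o1+t[0]*d1,o2+t[1]*d2
    return np.round((p+q)/2,4),np.linalg.norm(p-q)
print(tri((358,253),(319.5,292.5)));print(tri((272,253),(297,292.5)))
print(ctrl.sense()["ee_pos"])
```

```text
(array([ 0.5123, -0.249 ,  0.041 ]), np.float64(0.004389935802016524))
(array([ 0.4636, -0.2416,  0.0417]), np.float64(0.0015567975471000308))
[ 0.48746575 -0.24638372  0.0121396 ]
```

Request:
{"api": "arm_command", "payload": {
  "motion": [
    [45,0,0,0,0],
    [42,0,0,0,0],
    [42,0,0,0,0]
  ]
}}

```text
clock: 5.65
ee_pos: [0.4874, -0.2464, 0.0121]
tool_rot: [[0.146, 0.989, -0.002], [0.989, -0.146, 0.001], [0.001, -0.002, -1.0]]
wrist_force: [0.8, 0.4, 0.4]
grip_width: 0.0357
```

Run:
```python
from h import *
p=cam("wrist"); s=ctrl.sense();print(s["grip_width"],s["wrist_force"],s["ee_pos"])
cv2.imwrite("pics/w4z.png",cv2.resize(p["color"][160:350,210:420],None,fx=3.8,fy=3.1,interpolation=cv2.INTER_CUBIC))
```

```text
0.035742928593381434 [-0.09769248 -0.41198394  0.70816879] [ 0.48743574 -0.24638325  0.0121348 ]
```

View pics/w4z.png

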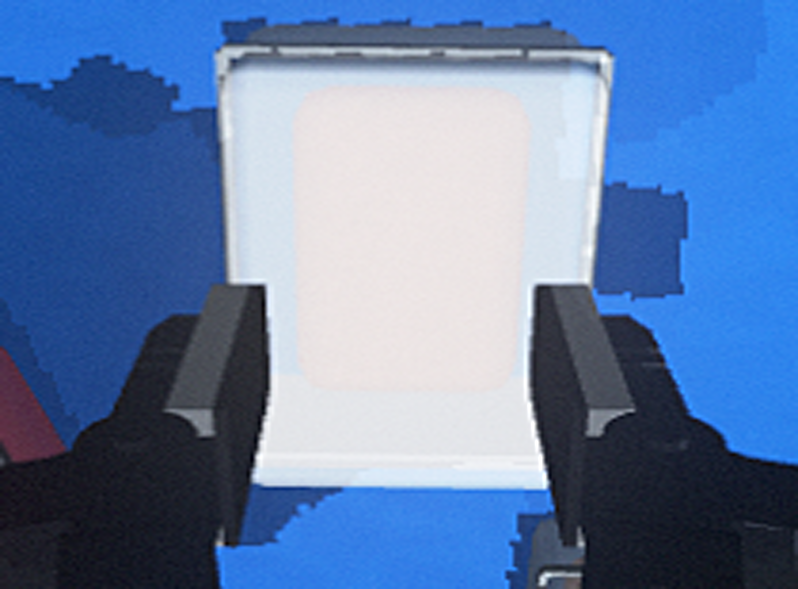

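The fingers closed above the case top: the width isn't blocked and the visible tips sit at about z 40 mm. The real tips are higher than the reported TCP suggests, so I'll open, go lower and check.

Request:
{"api": "arm_command", "payload": {
  "motion": [
    [88,0,0,0,0],
    [88,0,0,0,0],
    [88,0,0,0,0],
    [88,0,0,0,0],
    [88,0,0,-6,0],
    [88,0,0,-12,0],
    [88,0,0,-12,0]
  ]
}}

```text
clock: 6.58
ee_pos: [0.4868, -0.2459, -0.0008]
tool_rot: [[0.146, 0.989, -0.003], [0.989, -0.146, 0.002], [0.002, -0.003, -1.0]]
wrist_force: [-0.7, 0.6, 0.2]
grip_width: 0.0749
```

Run:
```python
from h import *
p=cam("wrist"); s=ctrl.sense();print(s["grip_width"],s["wrist_force"],s["ee_pos"])
cv2.imwrite("pics/w5.png",p["color"])
p=cam("side");cv2.imwrite("pics/s5.png",cv2.resize(p["color"][220:370,210:400],None,fx=4,fy=4,interpolation=cv2.INTER_CUBIC))
```

```text
0.07518580939446373 [-0.02927574 -0.22843939  0.21575925] [ 4.87011059e-01 -2.46078568e-01 -4.30158565e-04]
```

View pics/w5.png

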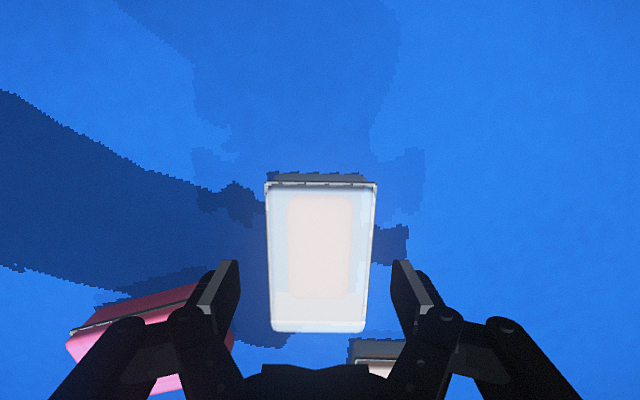

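View pics/s5.png

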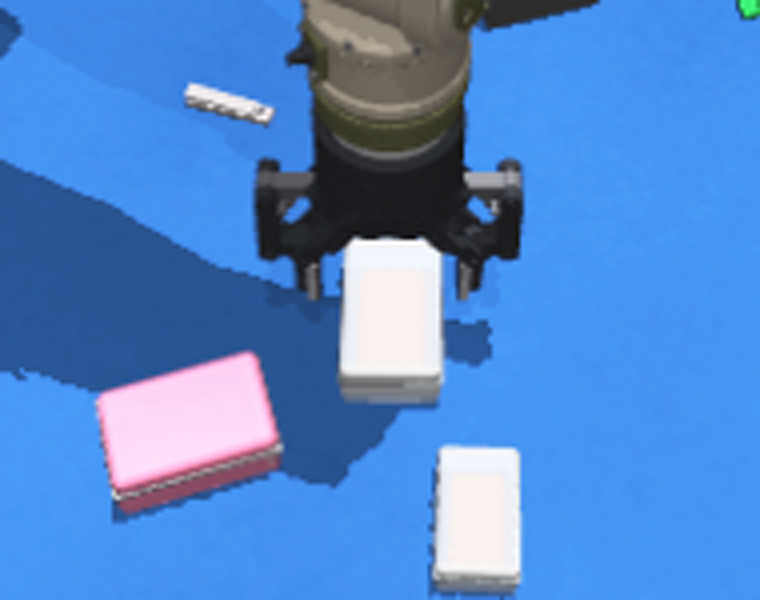

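Run:
```python
from h import *
a=cam("wrist");b=cam("side")
def tri(pa,pb):
    o1,d1=ray(a,[pa]);o2,d2=ray(b,[pb]);d1=d1[0]/np.linalg.norm(d1[0]);d2=d2[0]/np.linalg.norm(d2[0])
    t=np.linalg.lstsq(np.c_[d1,-d2],o2-o1,rcond=None)[0];p,q=o1+t[0]*d1,o2+t[1]*d2
    return np.round(p,4),np.round(q,4)
r=tri((396,261),(326,294.5));l=tri((238,261),(288,294.5));print(r,l)
c=np.array([(267,184),(375,184),(364,331),(273,331)]); print(np.round(onz(a,c,.038),3))
R,_=cv2.Rodrigues(np.array(a["rvec"]));print("cam",-R.T@np.array(a["tvec"]).ravel(),R)
```

```text
(array([ 0.5294, -0.2528,  0.0354]), array([ 0.529 , -0.2529,  0.0353])) (array([ 0.4449, -0.2405,  0.0353]), array([ 0.444 , -0.2402,  0.0354]))
[[ 0.469 -0.2    0.038]
 [ 0.521 -0.207  0.038]
 [ 0.508 -0.295  0.038]
 [ 0.455 -0.287  0.038]]
cam [ 0.49875269 -0.16258079  0.1836999 ] [[ 0.98920232 -0.1465367  -0.00239952]
 [-0.1377584  -0.93528212  0.32599076]
 [-0.05001384 -0.32214026 -0.94536991]]
```

Request:
{"api": "arm_command", "payload": {
  "motion": [
    [88,0,0,-7,0],
    [88,0,0,-14,0],
    [88,0,0,-14,0],
    [60,0,0,-14,0],
    [55,0,0,-14,0],
    [50,0,0,-14,0],
    [50,0,0,-14,0],
    [50,0,0,-14,0]
  ],
  "grip_force": 30
}}

```text
clock: 7.78
ee_pos: [0.4877, -0.2466, -0.0136]
tool_rot: [[0.146, 0.989, -0.001], [0.989, -0.146, 0.001], [0.001, -0.001, -1.0]]
wrist_force: [0.4, -0.4, 1.7]
grip_width: 0.0548
```

Run:
```python
from h import *
p=cam("wrist"); s=ctrl.sense();print(s["grip_width"],s["wrist_force"],s["ee_pos"])
cv2.imwrite("pics/w6.png",p["color"])
p=cam("side");cv2.imwrite("pics/s6.png",cv2.resize(p["color"][220:370,210:400],None,fx=4,fy=4,interpolation=cv2.INTER_CUBIC))
```

```text
0.05461817420190848 [0.09078545 1.07253811 1.15549268] [ 0.48774414 -0.24654615 -0.01360697]
```

View pics/w6.png

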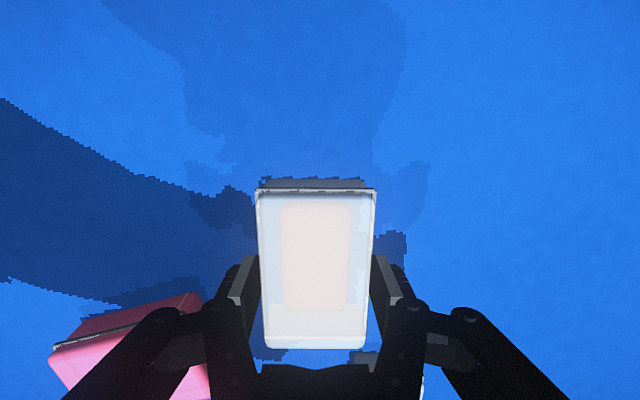

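View pics/s6.png

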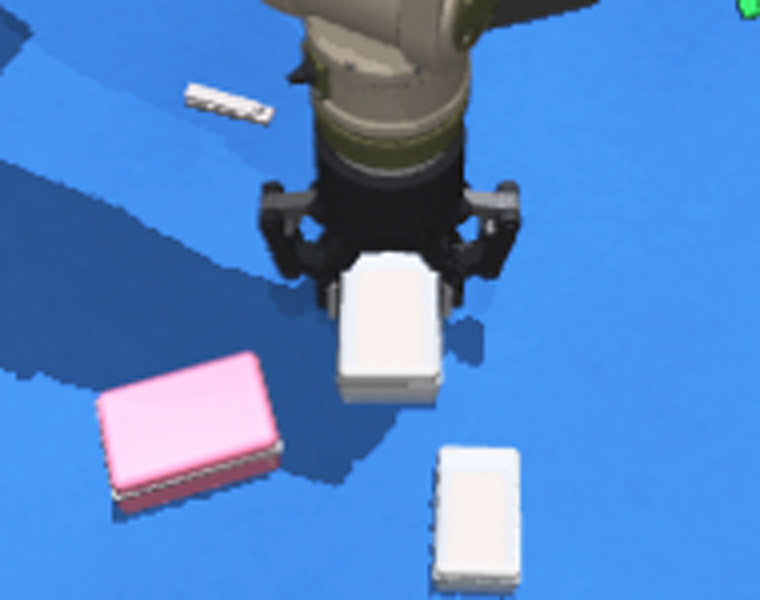

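The case is gripped: the width is blocked at 54.6 mm. I'll lift it and move to a view over the clamp.

Request:
{"api": "arm_command", "payload": {
  "motion": [
    [40,0,0,15,0],
    [40,0,0,50,0],
    [40,0,0,100,0],
    [40,30,30,150,0.05],
    [40,70,60,190,0.15],
    [40,100,90,190,0.23],
    [40,115,107,190,0.295],
    [40,115,107,190,0.295],
    [40,115,107,190,0.295]
  ]
}}

```text
clock: 9.0
ee_pos: [0.6015, -0.1399, 0.1757]
tool_rot: [[-0.147, 0.989, -0.004], [0.989, 0.147, 0.001], [0.001, -0.003, -1.0]]
wrist_force: [-0.3, -0.1, -1.2]
grip_width: 0.0551
```

Run:
```python
from h import *
p=cam("wrist"); s=ctrl.sense();print(s["grip_width"],s["wrist_force"],s["ee_pos"],s["tool_rot"][:,1])
cv2.imwrite("pics/w7.png",p["color"])
import pickle; pickle.dump({k:p[k] for k in ["color","K","k1","rvec","tvec"]},open("w7.pkl","wb"))
```

```text
0.05487894488995744 [ 0.10728753 -0.20172711 -1.06430931] [ 0.60150818 -0.14025261  0.17586078] [ 0.98924681  0.14622202 -0.00314099]
```

View pics/w7.png

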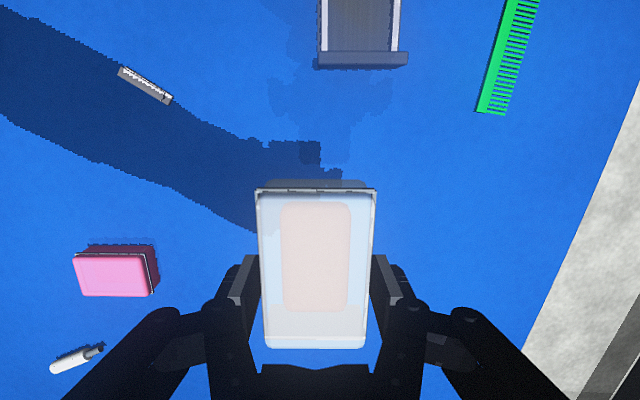

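The case is held (−1.1 N). The clamp's stop end shows at (362,58), so I'll move forward to see all of it.

Request:
{"api": "arm_command", "payload": {
  "motion": [
    [40,5,50,25,0],
    [40,10,100,45,0],
    [40,10,140,45,0],
    [40,10,150,45,0],
    [40,10,150,45,0]
  ]
}}

```text
clock: 9.68
ee_pos: [0.611, 0.0092, 0.2206]
tool_rot: [[-0.146, 0.989, -0.004], [0.989, 0.146, 0.0], [0.001, -0.004, -1.0]]
wrist_force: [0.2, -0.2, -1.2]
grip_width: 0.0545
```

Run:
```python
from h import *
p=cam("wrist"); s=ctrl.sense();print(s["grip_width"],s["wrist_force"],s["ee_pos"],s["tool_rot"][:,1])
cv2.imwrite("pics/w8.png",p["color"])
import pickle; pickle.dump({k:p[k] for k in ["color","K","k1","rvec","tvec"]},open("w8.pkl","wb"))
cv2.imwrite("pics/w8z.png",cv2.resize(p["color"][0:200,220:440],None,fx=3.6,fy=3,interpolation=cv2.INTER_CUBIC))
```

```text
0.054722928063791296 [ 1.30168645 -0.04885547 -1.60627805] [0.61108062 0.0085871  0.22054674] [ 0.9894042   0.14513261 -0.00398147]
```

View pics/w8.png

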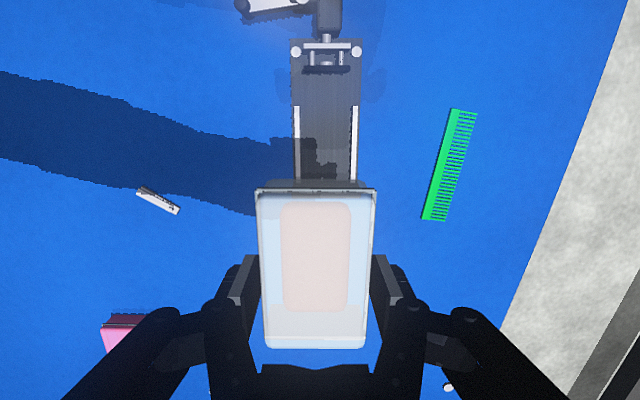

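View pics/w8z.png

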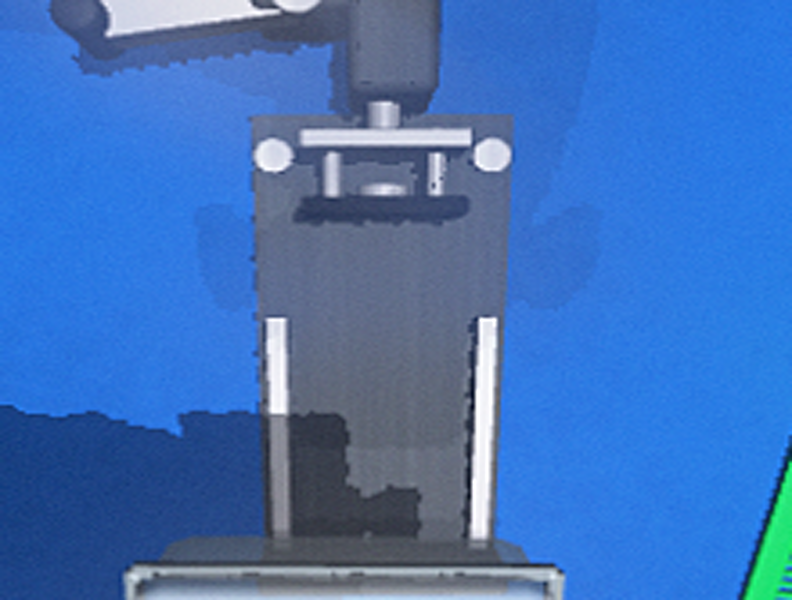

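Run:
```python
from h import *
p=cv2.imread("pics/w7.png"); cv2.imwrite("pics/w7z.png",cv2.resize(p[0:90,290:430],None,fx=5.6,fy=5.6,interpolation=cv2.INTER_CUBIC))
```

```text
(no output)
```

View pics/w7z.png

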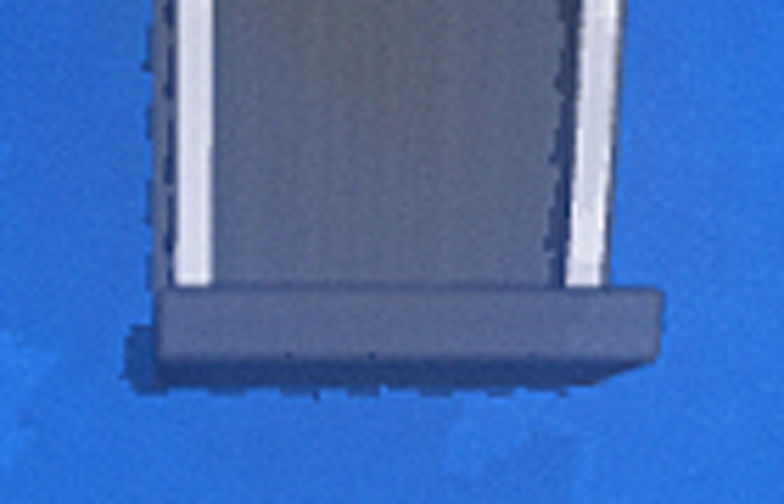

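```bash
cat > fit.py <<'E'
from h import *; import pickle
from scipy.optimize import least_squares
a=pickle.load(open("w7.pkl","rb"));b=pickle.load(open("w8.pkl","rb"))
P7=np.array([(158,289),(662,289)])/5.6+[290,0]-.4
P8=np.array([(289,318),(478,318),(295,220),(468,218)])/[3.6,3]+[220,0]-.4
def cl(v,q):
    c,s=np.cos(v[2]),np.sin(v[2]);q=np.atleast_2d(q)/1000
    return np.c_[v[0]+c*q[:,0]-s*q[:,1],v[1]+s*q[:,0]+c*q[:,1],q[:,2]]
def f(v):
    h=v[3]*1000
    return np.r_[(proj(a,cl(v,[(120,-h,46),(120,h,46)]))-P7).ravel(),(proj(b,cl(v,[(25,-32,16),(25,32,16),(-15,-25,42),(-15,25,42)]))-P8).ravel()]
if __name__=="__main__":
    r=least_squares(f,[.61,.11,-1.42,.04]);v=r.x;print(v,np.degrees(v[2]));print(np.round(r.fun.reshape(-1,2),1))
    np.save("clamp.npy",v[:3])
    print(np.round(cl(v,[(76,0,25),(60,0,25),(-74,-85,42),(-108,-85,42)]),4))
    for n in("top","side"):
        p=cam(n)
        for l,q in(("seat",(76,0,25)),("handle_mid",(-108,-85,42)),("trigger_roll",(-74,-85,42)),("pad_face",(-15,0,27))):
            print(n,l,np.round(proj(p,cl(v,[q]))[0]),[np.round(m["pixel"]) for m in ctrl.mark_of(p,l)[:1]])
    # top-image
    E=None
E
python3 fit.py
```

```text
[ 0.60729944  0.10579302 -1.41506387  0.04153364] -81.0771875014793
[[ 0.1  1.7]
 [ 0.1  1.5]
 [-1.2  1.6]
 [-0.2  1.1]
 [ 1.4 -3.2]
 [-0.3 -3. ]]
[[0.6191 0.0307 0.025 ]
 [0.6166 0.0465 0.025 ]
 [0.5119 0.1657 0.042 ]
 [0.5066 0.1993 0.042 ]]
top seat [323. 189.] []
top handle_mid [260. 230.] [array([258., 231.])]
top trigger_roll [273. 228.] [array([274., 227.])]
top pad_face [290. 194.] [array([290., 189.])]
side seat [340. 204.] []
side handle_mid [294. 165.] [array([294., 165.])]
side trigger_roll [296. 172.] [array([301., 174.])]
side pad_face [329. 183.] [array([327., 185.])]
```

```bash
sed -i 's/(-15,-25,42),(-15,25,42)/(-15,-25,12),(-15,25,12)/' fit.py; python3 fit.py | head -12
python3 - <<'E'
from h import *
s=ctrl.sense(); T=s["ee_pos"]; print(T)
p=cam("wrist")
# case top corners in the hand: relative to tool; z of case top relative to TCP is .038+.0136
c=np.array([(257,190),(375,190),(365,348),(264,347)]);w=onz(p,c,T[2]+.0516);print(np.round(w,4)); m=w.mean(0);print(m-T)
d=w[0]-w[3]+w[1]-w[2];print(np.degrees(np.arctan2(-d[1],-d[0])))
E
```

```text
[ 0.60768903  0.10655801 -1.41923523  0.04151726] -81.31618898366602
[[ 0.1  0.7]
 [ 0.1  0.9]
 [-0.9  0.9]
 [ 0.1  0.6]
 [ 2.9 -2. ]
 [-2.4 -1.5]]
[[0.6192 0.0314 0.025 ]
 [0.6167 0.0472 0.025 ]
 [0.5125 0.1669 0.042 ]
 [0.5074 0.2005 0.042 ]]
top seat [323. 189.] []
[0.61153704 0.00982346 0.22089363]
[[ 0.5786  0.0503  0.2725]
 [ 0.6303  0.058   0.2725]
 [ 0.6438 -0.0302  0.2725]
 [ 0.5897 -0.0377  0.2725]]
[-0.000962    0.00026534  0.0516    ]
-82.03867828082619
```

Request:
{"api": "arm_command", "payload": {
  "motion": [
    [40,5,39,0,0.005],
    [40,5,39,-40,0.005],
    [40,5,39,-90,0.005],
    [40,5,39,-140,0.005],
    [40,5,39,-180,0.005],
    [40,5,39,-195,0.005],
    [40,5,39,-195,0.005]
  ]
}}

```text
clock: 11.65
ee_pos: [0.6161, 0.0488, 0.0254]
tool_rot: [[-0.151, 0.988, -0.005], [0.988, 0.151, 0.001], [0.001, -0.005, -1.0]]
wrist_force: [0.1, 0.5, -0.3]
grip_width: 0.0549
```

Run:
```python
from h import *
p=cam("wrist"); s=ctrl.sense();print(s["grip_width"],s["wrist_force"],s["ee_pos"],s["tool_rot"][:,1])
cv2.imwrite("pics/w9.png",p["color"])
p=cam("side");cv2.imwrite("pics/s9.png",cv2.resize(p["color"][110:260,230:420],None,fx=4,fy=4,interpolation=cv2.INTER_CUBIC))
```

```text
0.05456463266531377 [ 0.25225989 -0.76996023 -1.00821821] [0.61731349 0.04874342 0.02685162] [ 0.98849817  0.15121954 -0.00200398]
```

View pics/w9.png

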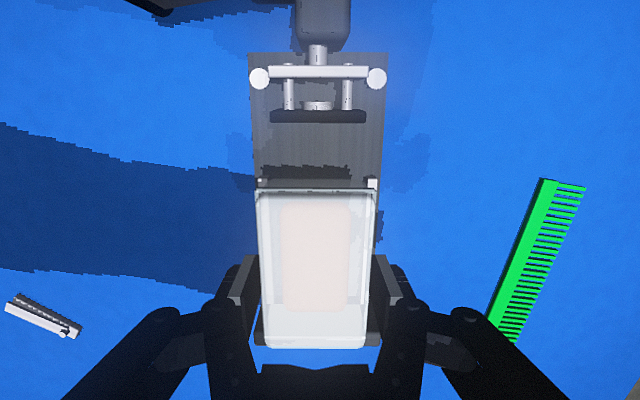

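View pics/s9.png

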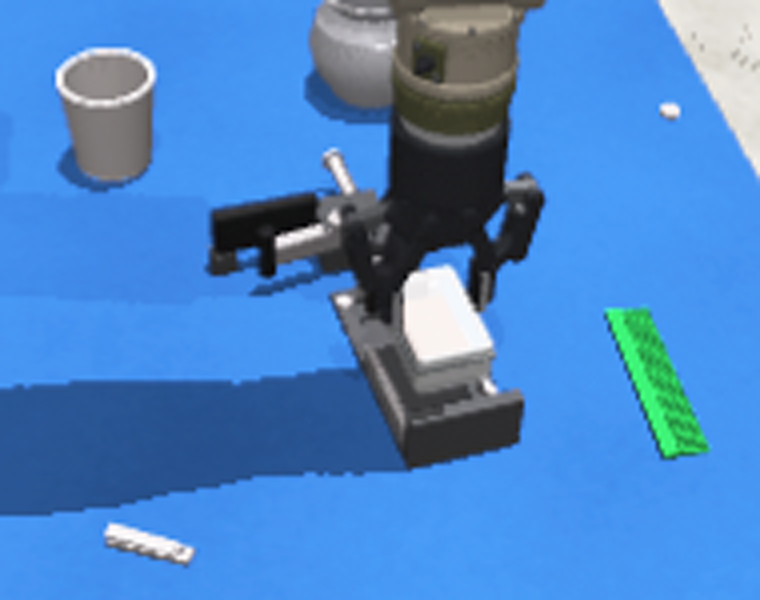

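Run:
```python
from h import *
p=cam("wrist"); T=ctrl.sense()["ee_pos"]; im=p["color"]
cv2.imwrite("pics/w9z.png",cv2.resize(im[160:215,240:400],None,fx=5,fy=5,interpolation=cv2.INTER_CUBIC))
R,_=cv2.Rodrigues(np.array(p["rvec"]));print(R@ctrl.sense()["tool_rot"])
```

```text
[[-3.15696741e-04  9.99999792e-01  5.61902431e-04]
 [-9.45038911e-01 -1.14627311e-04 -3.26957862e-01]
 [-3.26957729e-01 -6.34239193e-04  9.45038751e-01]]
```

View pics/w9z.png

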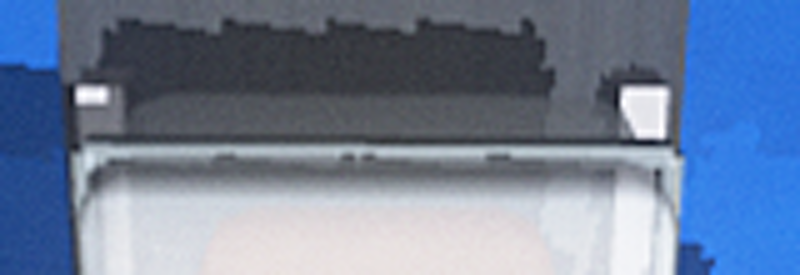

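Request:
{"api": "arm_command", "payload": {
  "motion": [
    [40,-1,0,-12,0],
    [40,-1,0,-22,0],
    [40,-1,0,-28,0],
    [40,-1,0,-31,0],
    [40,-1,0,-31,0]
  ]
}}

```text
clock: 12.42
ee_pos: [0.6171, 0.0487, -0.0034]
tool_rot: [[-0.151, 0.988, -0.0], [0.988, 0.151, 0.0], [0.0, -0.0, -1.0]]
wrist_force: [-0.3, 0.0, -2.1]
grip_width: 0.0549
```

Run:
```python
from h import *
p=cam("wrist"); s=ctrl.sense();print(s["grip_width"],s["wrist_force"],s["ee_pos"],s["tool_rot"][:,1])
cv2.imwrite("pics/w10.png",p["color"])
p=cam("side");cv2.imwrite("pics/s10.png",cv2.resize(p["color"][110:260,230:420],None,fx=4,fy=4,interpolation=cv2.INTER_CUBIC))
```

```text
0.054986588444339214 [-0.01693091 -0.48302852 -0.91177799] [ 0.61736804  0.04873951 -0.00302328] [9.88492914e-01 1.51266733e-01 3.67817857e-04]
```

View pics/w10.png

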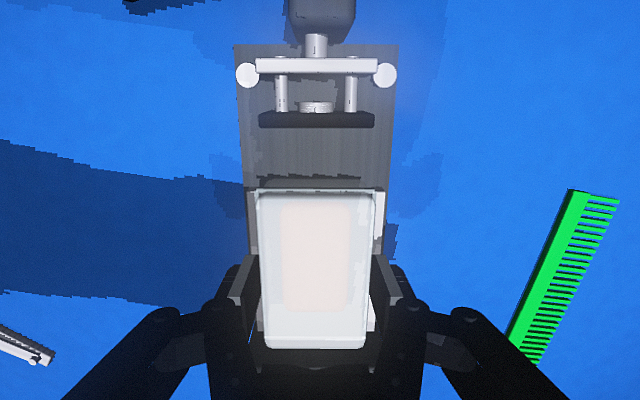

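View pics/s10.png

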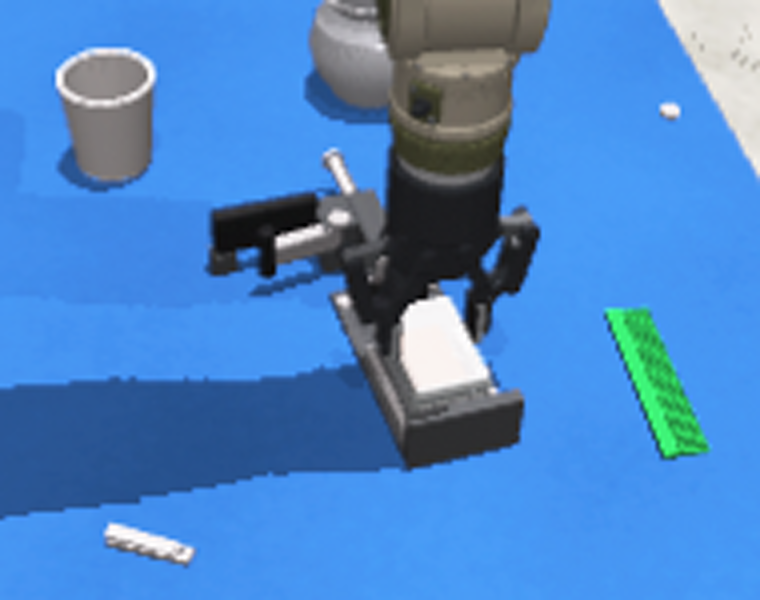

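Request:
{"api": "arm_command", "payload": {
  "motion": [
    [40,-1,0,-2,0],
    [40,-1,0,-3,0],
    [40,-1,0,-4,0],
    [40,-1,0,-4.5,0],
    [40,-1,0,-4.5,0]
  ]
}}

```text
clock: 13.15
ee_pos: [0.6165, 0.0487, -0.0074]
tool_rot: [[-0.151, 0.988, 0.001], [0.988, 0.151, 0.0], [0.0, 0.001, -1.0]]
wrist_force: [-0.1, -1.1, -2.0]
grip_width: 0.055
```

Run:
```python
from h import *
s=ctrl.sense();print(s["grip_width"],s["wrist_force"],s["wrist_torque"],s["ee_pos"])
```

```text
0.05497956703616384 [-0.12800037 -1.05575576 -2.01421174] [-0.01496538  0.04155506 -0.05211784] [ 0.61649602  0.04869673 -0.00736763]
```

Request:
{"api": "arm_command", "payload": {
  "motion": [
    [40,0,0,-1,0],
    [40,0,0,-1.5,0],
    [40,0,0,-1.5,0]
  ]
}}

```text
clock: 13.52
ee_pos: [0.6167, 0.0487, -0.0076]
tool_rot: [[-0.151, 0.988, 0.001], [0.988, 0.151, 0.0], [-0.0, 0.001, -1.0]]
wrist_force: [-2.3, -0.4, 6.9]
grip_width: 0.055
```

Request:
{"api": "arm_command", "payload": {
  "motion": [
    [40,0,0,-1,0],
    [40,0,0,-1.5,0],
    [40,0,0,-1.5,0]
  ]
}}

```text
clock: 13.9
ee_pos: [0.6167, 0.0487, -0.0076]
tool_rot: [[-0.151, 0.988, 0.002], [0.988, 0.151, 0.0], [-0.0, 0.002, -1.0]]
wrist_force: [-4.3, 0.5, 8.3]
grip_width: 0.055
```

The case touched the floor at the height I predicted (7 N). Next I'll slide it toward the stop.

Request:
{"api": "arm_command", "payload": {
  "motion": [
    [40,0.6,-3,0.5,0],
    [40,1.2,-7,0.5,0],
    [40,1.8,-11,0.5,0],
    [40,2,-13,0.5,0],
    [40,2,-13,0.5,0]
  ]
}}

```text
clock: 14.52
ee_pos: [0.6187, 0.0354, -0.0073]
tool_rot: [[-0.151, 0.989, 0.002], [0.989, 0.151, 0.0], [-0.0, 0.002, -1.0]]
wrist_force: [-1.0, -0.9, -2.5]
grip_width: 0.0549
```

Request:
{"api": "arm_command", "payload": {
  "motion": [
    [40,0.1,-1,0,0],
    [40,0.3,-2,0,0],
    [40,0.3,-2,0,0]
  ]
}}

```text
clock: 14.9
ee_pos: [0.6186, 0.0348, -0.0074]
tool_rot: [[-0.152, 0.988, 0.001], [0.988, 0.152, 0.002], [0.002, 0.002, -1.0]]
wrist_force: [-1.3, 4.9, -0.5]
grip_width: 0.0552
```

Request:
{"api": "arm_command", "payload": {
  "motion": [
    [40,0.3,-2,0.3,0],
    [40,0.5,-3.5,0.3,0],
    [40,0.5,-3.5,0.3,0],
    [40,0.5,-3.5,0.3,0]
  ]
}}

```text
clock: 15.4
ee_pos: [0.6185, 0.0349, -0.0072]
tool_rot: [[-0.155, 0.988, 0.001], [0.988, 0.155, 0.008], [0.008, 0.002, -1.0]]
wrist_force: [-0.4, 11.4, -0.7]
grip_width: 0.0547
```

Run:
```python
from h import *
p=cam("wrist"); s=ctrl.sense();print(s["grip_width"],s["wrist_force"],s["ee_pos"],s["tool_rot"][:,1])
cv2.imwrite("pics/w11.png",p["color"])
p=cam("side");cv2.imwrite("pics/s11.png",cv2.resize(p["color"][110:260,230:420],None,fx=4,fy=4,interpolation=cv2.INTER_CUBIC))
```

```text
0.05521962157967632 [-0.50623208 11.58991367 -0.22052605] [ 0.61842391  0.03495693 -0.00720944] [0.98794812 0.15477565 0.00173431]
```

View pics/s11.png

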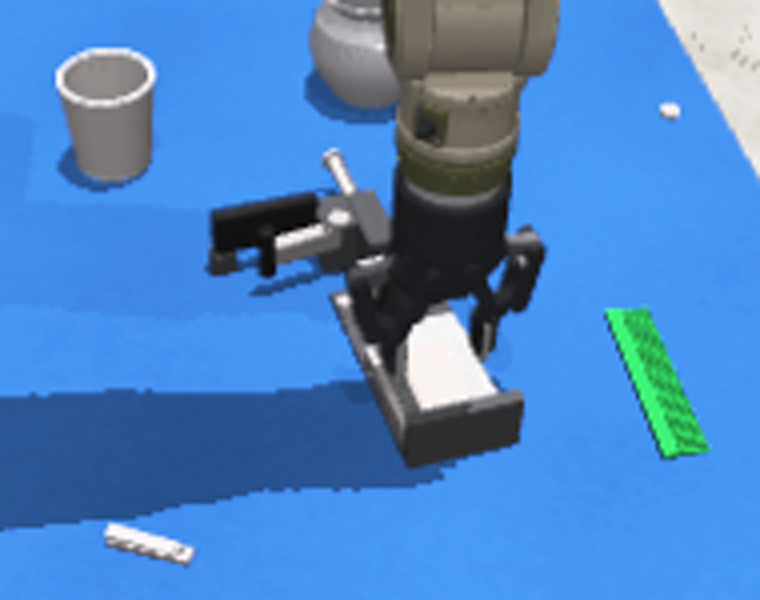

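View pics/w11.png

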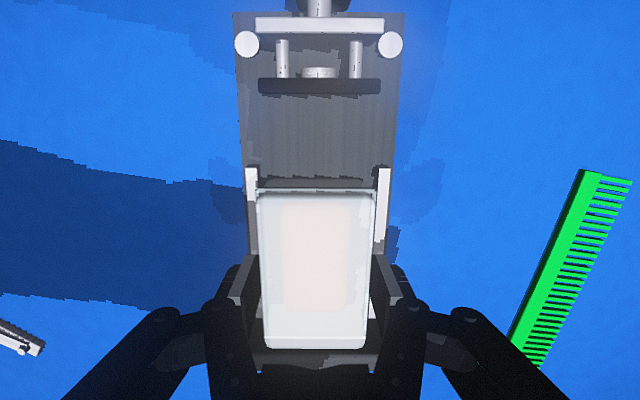

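Run:
```python
from fit import *
v=np.load("clamp.npy"); p=cam("wrist")
for q in [(25,-36,16),(25,36,16),(32,-28,44),(32,28,44),(32,0,6),(28,0,44),(36,0,44),(-15,-25,42),(-15,25,42)]: print(q,np.round(proj(p,cl(v,[q]))[0],1))
```

```text
(25, -36, 16) [249.6 169.1]
(25, 36, 16) [386.  169.5]
(32, -28, 44) [256.1 198.1]
(32, 28, 44) [380.7 198.5]
(32, 0, 6) [317.6 177.5]
(28, 0, 44) [318.5 189.7]
(36, 0, 44) [318.4 206.7]
(-15, -25, 42) [258.1  87.4]
(-15, 25, 42) [380.2  87.9]
```

The case is firmly blocked at 11 N with no further motion, and its rear end is where the seat predicts. I'll release it and lift.

Request:
{"api": "arm_command", "payload": {
  "motion": [
    [40,0.1,-0.5,0,0],
    [65,0,-0.3,0,0],
    [78,0,0,0,0],
    [78,0,0,0,0],
    [80,0,0,15,0],
    [80,0,0,60,0],
    [80,0,0,120,0],
    [80,0,0,160,0],
    [80,0,0,160,0]
  ]
}}

```text
clock: 16.68
ee_pos: [0.6215, 0.0345, 0.1587]
tool_rot: [[-0.155, 0.988, 0.01], [0.988, 0.155, 0.007], [0.005, 0.011, -1.0]]
wrist_force: [0.2, 0.4, -0.3]
grip_width: 0.0684
```

Run:
```python
from h import *
p=cam("wrist"); s=ctrl.sense();print(s["grip_width"],s["wrist_force"],s["ee_pos"],s["tool_rot"][:,1])
cv2.imwrite("pics/w12.png",p["color"])
import pickle; pickle.dump({k:p[k] for k in ["color","K","k1","rvec","tvec"]},open("w12.pkl","wb"))
cv2.imwrite("pics/w12z.png",cv2.resize(p["color"][70:260,230:430],None,fx=4,fy=3.15,interpolation=cv2.INTER_CUBIC))
```

```text
0.06852588699936876 [-0.3116929  -0.41218519  0.12032208] [0.62008665 0.03459328 0.15596438] [0.98795737 0.15456669 0.00702605]
```

View pics/w12.png

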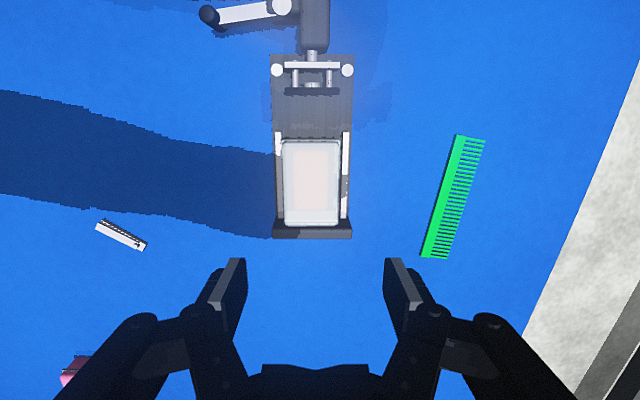

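View pics/w12z.png

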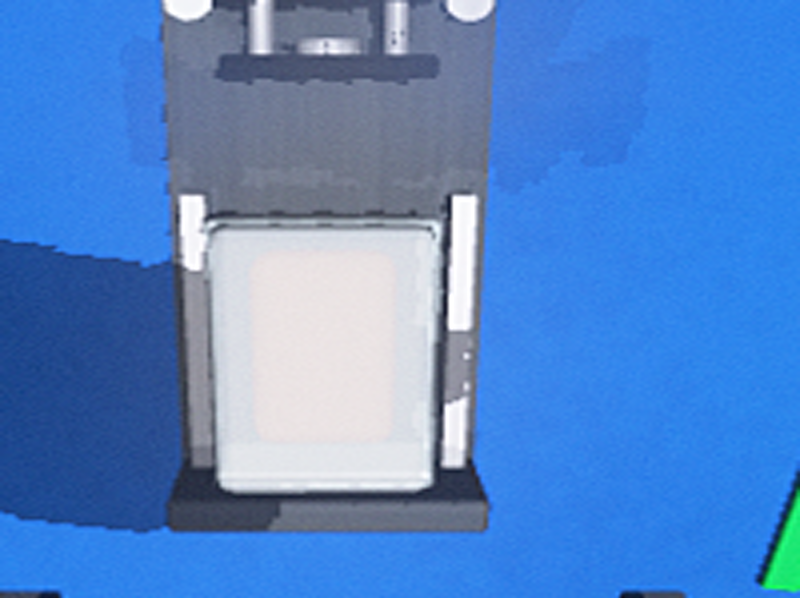

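Run:
```python
from fit import *
s=ctrl.sense();print(np.round(s["joint_positions"],3),s["clock"])
b=pickle.load(open("w12.pkl","rb"));v=np.load("clamp.npy")
for q in [(25,-32,16),(25,32,16),(120,-41.5,46),(120,41.5,46),(-74,-85,60),(-15,-25,42),(-15,25,42),(32,-28,25),(32,28,25)]: print(q,np.round(proj(b,cl(v,[q]))[0],1))
print(cl(v,[(-45,-90,0)]))
```

```text
[-0.078  0.409  0.097  1.254  0.008  1.338] 16.725
(25, -32, 16) [280.8 132.6]
(25, 32, 16) [342.8 132.7]
(120, -41.5, 46) [271.8 229.2]
(120, 41.5, 46) [351.9 229.1]
(-74, -85, 60) [206.8  15.1]
(-15, -25, 42) [284.5  91.4]
(-15, 25, 42) [339.3  91.6]
(32, -28, 25) [284.1 140.6]
(32, 28, 25) [339.5 140.7]
[[0.51192657 0.13745382 0.        ]]
```

Request:
{"api": "arm_command", "payload": {
  "motion": [
    [60,-5,5,0,0.18],
    [40,-10,10,0,0.36],
    [20,-20,20,0,0.54],
    [0,-30,30,0,0.72],
    [0,-40,40,0,0.9],
    [0,-50,50,0,1.08],
    [0,-60,60,0,1.26],
    [0,-70,70,0,1.44],
    [0,-80,80,0,1.62],
    [0,-90,90,0,1.8],
    [0,-100,98,0,1.98],
    [0,-108,103,0,2.16],
    [0,-108,103,0,2.34],
    [0,-108,103,0,2.52],
    [0,-108,103,0,2.7],
    [0,-108,103,0,2.88],
    [0,-108,103,0,3.06],
    [0,-108,103,0,3.14],
    [0,-108,103,0,3.14]
  ]
}}

```text
clock: 19.1
ee_pos: [0.5111, 0.1373, 0.1549]
tool_rot: [[0.152, -0.988, -0.008], [-0.988, -0.152, -0.008], [0.006, 0.009, -1.0]]
wrist_force: [0.2, 0.4, -0.5]
grip_width: 0.0002
```

Run:
```python
from fit import *
p=cam("wrist"); s=ctrl.sense();print(s["grip_width"],s["wrist_force"],s["ee_pos"],s["tool_rot"],s["joint_positions"])
cv2.imwrite("pics/w13.png",p["color"])
v=np.load("clamp.npy")
for q in [(-74,-85,60),(-15,-25,42),(-15,25,42),(-108,-85,58)]: print(q,np.round(proj(p,cl(v,[q]))[0],1))
```

```text
-0.00014800752502027107 [0.38360159 0.59212993 0.15117616] [0.51133944 0.13737212 0.15509513] [[ 0.15130399 -0.9884567  -0.00777575]
 [-0.98846629 -0.15124484 -0.00770617]
 [ 0.00644117  0.00885204 -0.99994007]] [ 0.11516899  0.24746745 -0.13297311  1.19896586 -0.00676162 -1.60746022]
(-74, -85, 60) [306.7 218.7]
(-15, -25, 42) [243.8 154.6]
(-15, 25, 42) [192.  154.8]
(-108, -85, 58) [307.  249.4]
```

View pics/w13.png

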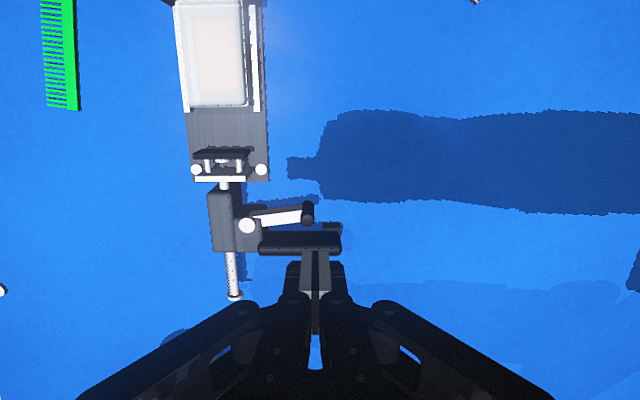

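Run:
```python
from fit import *
p=cam("wrist"); v=np.load("clamp.npy")
for q in [(25,-32,16),(25,32,16),(-15,-25,12),(-184,0,30),(-50,0,55)]: print(q,np.round(proj(p,cl(v,[q]))[0],1))
cv2.imwrite("pics/w13z.png",cv2.resize(p["color"][90:310,170:370],None,fx=4,fy=2.7,interpolation=cv2.INTER_CUBIC))
for n in("top","side"):
    q=cam(n); print(n,[np.round(proj(q,cl(v,[c]))[0],1) for c in [(-74,-85,60),(-108,-85,58),(-184,0,30)]])
    cv2.imwrite(f"pics/{n}13.png",q["color"])
q=cam("side");cv2.imwrite("pics/s13.png",cv2.resize(q["color"][100:250,230:420],None,fx=4,fy=4,interpolation=cv2.INTER_CUBIC))
```

```text
(25, -32, 16) [253.7 110.1]
(25, 32, 16) [190.1 110.7]
(-15, -25, 12) [250.  149.5]
(-184, 0, 30) [235.7 296.4]
(-50, 0, 55) [217.8 193.6]
top [array([271.5, 227.6]), array([258.8, 229.8]), array([228.2, 203.9])]
side [array([296.5, 167.6]), array([293.6, 161.2]), array([312.6, 149.1])]
```

View pics/w13z.png

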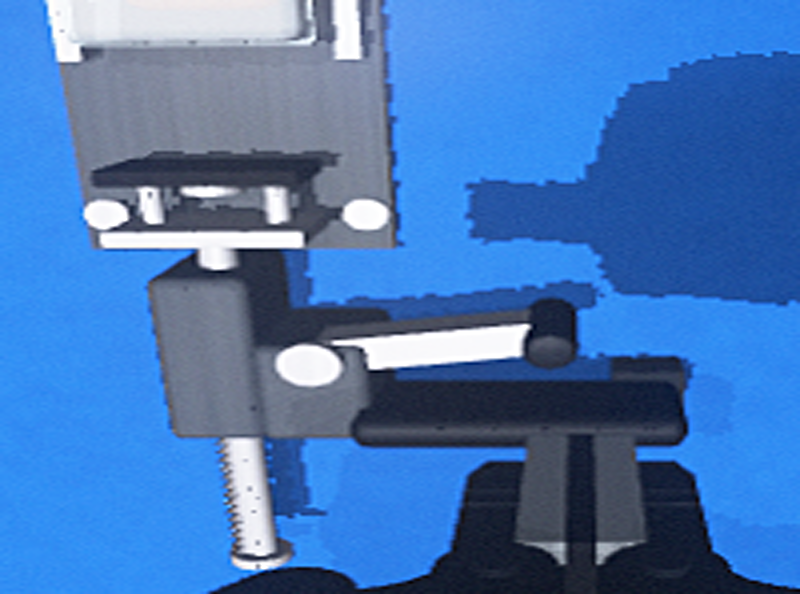

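View pics/s13.png

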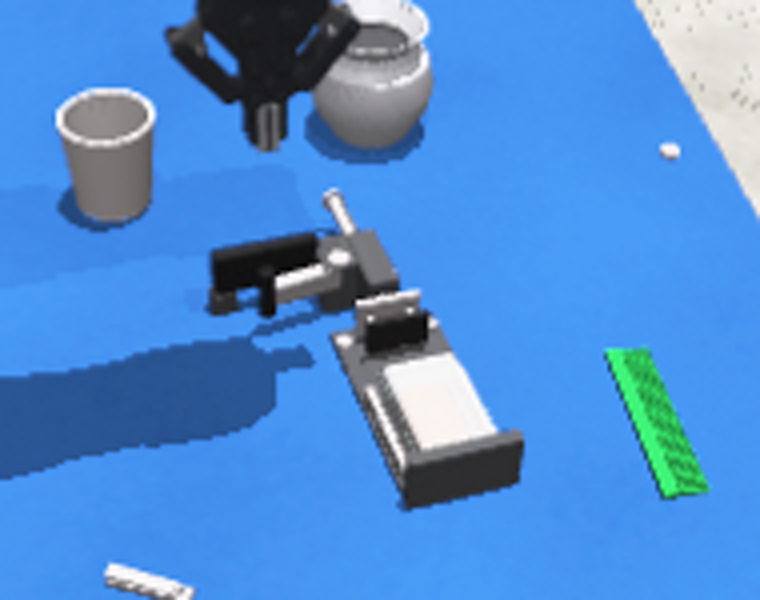

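Run:
```python
from fit import *
a=cam("wrist");b=cam("side");v=np.load("clamp.npy")
def tri(pa,pb):
    o1,d1=ray(a,[pa]);o2,d2=ray(b,[pb]);d1=d1[0]/np.linalg.norm(d1[0]);d2=d2[0]/np.linalg.norm(d2[0])
    t=np.linalg.lstsq(np.c_[d1,-d2],o2-o1,rcond=None)[0];p,q=o1+t[0]*d1,o2+t[1]*d2
    return p,q
P,Q=tri((315,251),(296.5,137.5));m=(P+Q)/2;s=ctrl.sense();print(P,Q,s["ee_pos"])
c,sn=np.cos(v[2]),np.sin(v[2])
inv=lambda w:np.array([[c,sn],[-sn,c]])@(w[:2]-v[:2])*1000
print("clamp tip edge",inv(m),"tcp",inv(s["ee_pos"]), "z off",m[2]-s["ee_pos"][2])
```

```text
[0.51205937 0.12997726 0.19635012] [0.51102178 0.13025369 0.1965843 ] [0.51202334 0.13752332 0.15587572]
clamp tip edge [-37.80405646 -91.48952937] tcp [-45.05409251 -89.89384467] z off 0.04059149070746648
```

Request:
{"api": "arm_command", "payload": {
  "motion": [
    [0,0,0,-50,0],
    [0,0,0,-100,0],
    [0,0,0,-135,0],
    [0,0,0,-155,0],
    [0,0,0,-165,0],
    [0,0,0,-170,0],
    [0,0,0,-170,0]
  ]
}}

```text
clock: 20.32
ee_pos: [0.5125, 0.1376, -0.0137]
tool_rot: [[0.152, -0.988, -0.005], [-0.988, -0.152, -0.007], [0.006, 0.006, -1.0]]
wrist_force: [0.0, -0.1, -0.2]
grip_width: -0.0002
```

```bash
cat > st.py <<'E'
from fit import *
import sys
v=np.load("clamp.npy");c,sn=np.cos(v[2]),np.sin(v[2]);Rc=np.array([[c,sn],[-sn,c]])
p=cam("wrist");s=ctrl.sense()
print("t",s["clock"],"clamp xy",np.round(Rc@(s["ee_pos"][:2]-v[:2])*1000,2),"z",s["ee_pos"][2],"Fclamp",np.round(Rc@s["wrist_force"][:2],2),s["wrist_force"][2])
n=sys.argv[1]
cv2.imwrite(f"pics/{n}.png",p["color"])
pickle.dump({k:p[k] for k in ["color","K","k1","rvec","tvec"]},open("last.pkl","wb"))
E
python3 st.py w14
```

```text
t 20.375 clamp xy [-45.03 -89.15] z -0.013366317347749707 Fclamp [0.39 0.3 ] 0.4895707197642141
```

View pics/w14.png

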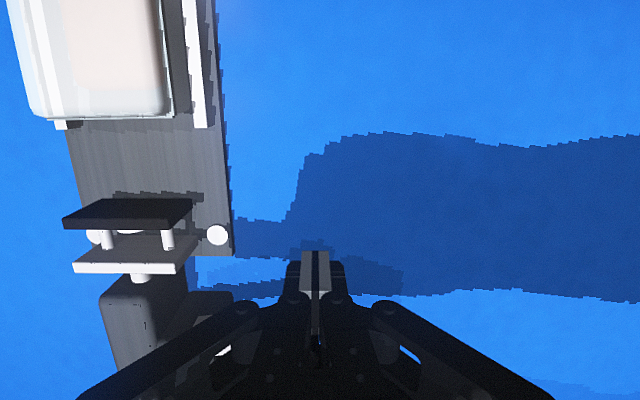

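The wrist view shows the case end at (100,115), the pad at (128,215) and the jaw plate at (130,260), with the fingers in front of the roll. I'll draw the trigger now.

Request:
{"api": "arm_command", "payload": {
  "motion": [
    [0,-0.6,4,0,0],
    [0,-1.2,8,0,0],
    [0,-1.5,10,0,0],
    [0,-1.5,10,0,0]
  ]
}}

```text
clock: 20.88
ee_pos: [0.5112, 0.1479, -0.0133]
tool_rot: [[0.153, -0.988, -0.005], [-0.988, -0.153, -0.007], [0.007, 0.006, -1.0]]
wrist_force: [0.3, -0.6, -0.3]
grip_width: -0.0002
```

```bash
python3 st.py w15
```

```text
t 20.925 clamp xy [-55.3  -89.16] z -0.013343754967334719 Fclamp [-0.32  0.05] 0.8919428599242863
```

Request:
{"api": "arm_command", "payload": {
  "motion": [
    [0,-0.5,3,0,0],
    [0,-0.9,6,0,0],
    [0,-0.9,6,0,0]
  ]
}}

```text
clock: 21.3
ee_pos: [0.5097, 0.1525, -0.0135]
tool_rot: [[0.152, -0.988, -0.006], [-0.988, -0.152, -0.01], [0.009, 0.007, -1.0]]
wrist_force: [-1.4, -5.4, 1.6]
grip_width: -0.0002
```

```bash
python3 st.py w16
```

```text
t 21.35 clamp xy [-60.2  -89.94] z -0.013482237199090912 Fclamp [ 5.5  -2.52] 1.73619404504855
```

View pics/w16.png

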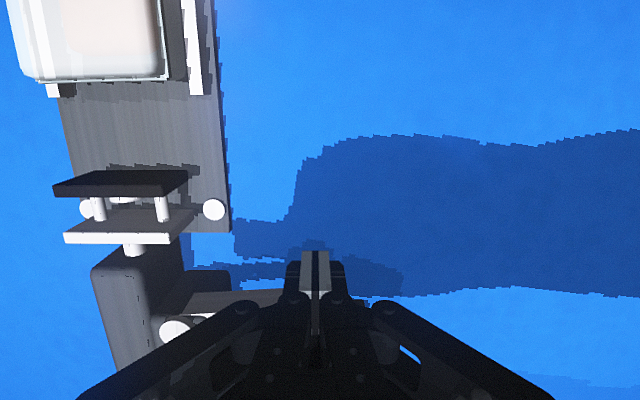

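Request:
{"api": "arm_command", "payload": {
  "motion": [
    [0,-0.8,5,0,0],
    [0,-1.5,10,0,0],
    [0,-2.2,14,0,0],
    [0,-2.4,16,0,0],
    [0,-2.4,16,0,0]
  ]
}}

```text
clock: 21.98
ee_pos: [0.5067, 0.1643, -0.0135]
tool_rot: [[0.149, -0.989, -0.007], [-0.989, -0.149, -0.018], [0.017, 0.009, -1.0]]
wrist_force: [-2.3, -15.3, 4.4]
grip_width: 0.0001
```

```bash
python3 st.py w17
```

```text
t 22.025 clamp xy [-72.34 -91.09] z -0.01344970802667457 Fclamp [15.07 -3.78] 4.2795720886513395
```

View pics/w17.png

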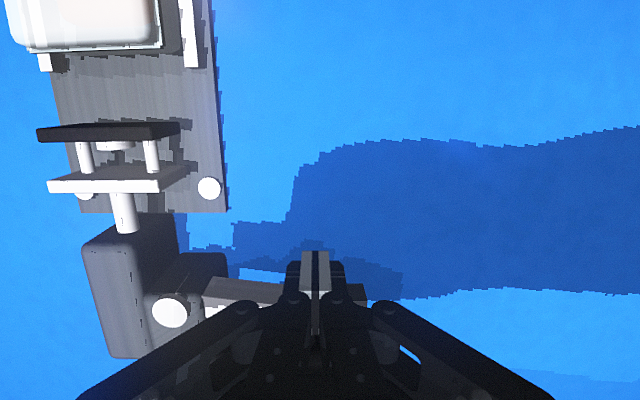

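```bash
cat > bp.py <<'E'
from fit import *
v=np.load("clamp.npy");c,sn=np.cos(v[2]),np.sin(v[2]);Rc=np.array([[c,sn],[-sn,c]])
def cx(p,px,z): return np.round((Rc@(onz(p,[px],z/1000)[0][:2]-v[:2]))*1000,1)
E
python3 - <<'E'
from bp import *
p=pickle.load(open("last.pkl","rb"))
for px in [(178,122),(38,129),(178,134),(38,141)]: print(px,cx(p,px,42))
for px in [(186,166),(48,181),(186,178),(48,192)]: print(px,cx(p,px,50),cx(p,px,42))
im=p["color"]; cv2.imwrite("pics/z.png",cv2.resize(im[0:230,20:240],None,fx=3.6,fy=2.6,interpolation=cv2.INTER_CUBIC))
for q in [(-15+16,-25,42),(-15+16,25,42),(1,-25,12),(1,25,12),(32,28,44),(32,-28,44)]: print(q,np.round(proj(p,cl(v,[q]))[0],1))
E
```

```text
(178, 122) [  0.5 -36.3]
(38, 129) [-1.2 24.1]
(178, 134) [ -4.3 -35.7]
(38, 141) [-6.2 25.4]
(186, 166) [-16.  -40.6] [-17.7 -37.3]
(48, 181) [-21.7  18.3] [-23.7  25.5]
(186, 178) [-20.9 -40. ] [-22.9 -36.7]
(48, 192) [-26.4  19.6] [-28.7  26.8]
(1, -25, 42) [150.5 121.2]
(1, 25, 42) [ 34.7 123.7]
(1, -25, 12) [179.9 117.2]
(1, 25, 12) [ 83.2 119. ]
(32, 28, 44) [ 5.  43.2]
(32, -28, 44) [143.9  37. ]
```

View pics/z.png

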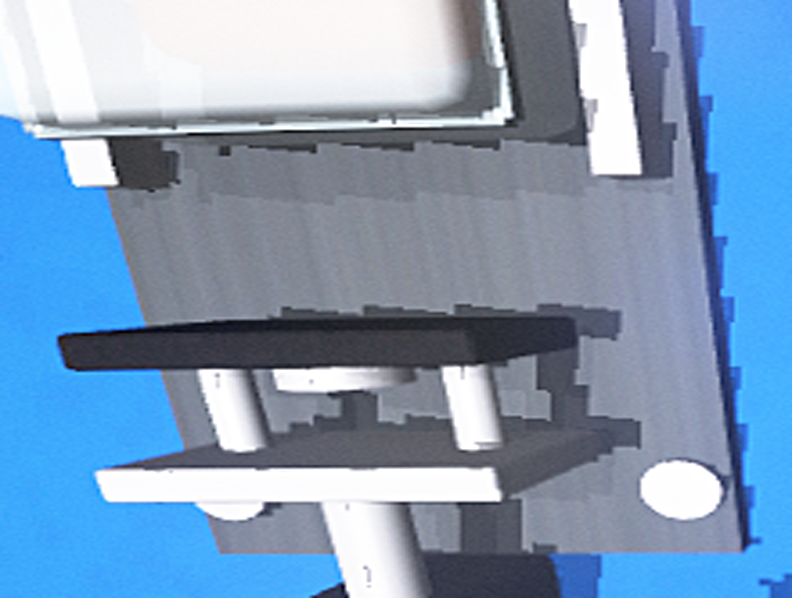

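Request:
{"api": "arm_command", "payload": {
  "motion": [
    [0,1.2,-8,0,0],
    [0,2.6,-17,0,0],
    [0,2.9,-19,0,0],
    [0,2.9,-19,0,0],
    [0,2,-13,0,0],
    [0,1.2,-8,0,0],
    [0,0.5,-3,0,0],
    [0,-0.4,3,0,0],
    [0,-0.7,4.5,0,0],
    [0,-0.7,4.5,0,0]
  ]
}}

```text
clock: 23.28
ee_pos: [0.5049, 0.1641, -0.0136]
tool_rot: [[0.147, -0.989, -0.009], [-0.989, -0.147, -0.029], [0.027, 0.013, -1.0]]
wrist_force: [-2.2, -19.7, 4.8]
grip_width: 0.0002
```

```bash
python3 st.py w18
python3 - <<'E'
import cv2; im=cv2.imread("pics/w18.png"); cv2.imwrite("pics/z18.png",cv2.resize(im[0:230,20:240],None,fx=3.6,fy=2.6,interpolation=cv2.INTER_CUBIC))
E
```

```text
t 23.325 clamp xy [-72.33 -93.  ] z -0.01357949761364631 Fclamp [18.44 -4.83] 3.491827639859045
```

View pics/z18.png

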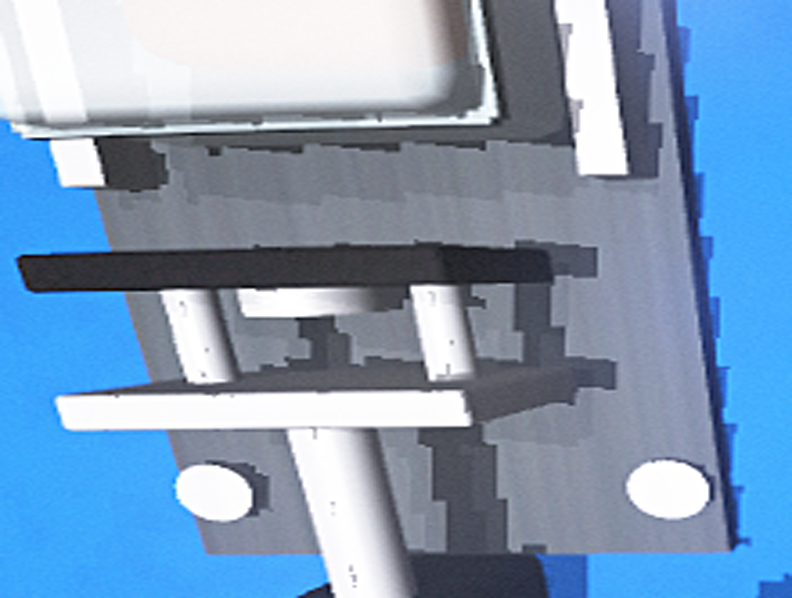

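Run:
```python
from bp import *
p=pickle.load(open("last.pkl","rb"))
for px in [(26,97.5),(135,94)]: print("pad front",px,cx(p,px,42))
for px in [(28,111.5),(133,109.5)]: print("pad rear",px,cx(p,px,42))
for z in (42,50,55):
  print("jaw",z,[cx(p,px,z) for px in [(36,152),(148,150),(36,165),(151,163)]])
print("rails",cx(p,(37,71.5),16),cx(p,(194,67),16))
```

```text
pad front (26, 97.5) [11.3 24.5]
pad front (135, 94) [ 11.3 -22. ]
pad rear (28, 111.5) [ 5.8 25. ]
pad rear (133, 109.5) [  5.4 -20.2]
jaw 42 [array([-11.1,  25.8]), array([-11.1, -23.8]), array([-16.7,  27.3]), array([-16.6, -24.2])]
jaw 50 [array([-10. ,  18.6]), array([-10., -28.]), array([-15.3,  20. ]), array([-15.2, -28.4])]
jaw 55 [array([-9.3, 14. ]), array([ -9.3, -30.6]), array([-14.4,  15.4]), array([-14.3, -31. ])]
rails [24. 39.] [ 23.7 -37.9]
```

Request:
{"api": "arm_command", "payload": {
  "motion": [
    [0,1.2,-8,0,0],
    [0,2.6,-17,0,0],
    [0,5.5,-19,0,0],
    [0,6.5,-19,0,0],
    [0,5.6,-13,0,0],
    [0,4.8,-8,0,0],
    [0,4,-3,0,0],
    [0,3,3,0,0],
    [0,2.8,5,0,0],
    [0,2.8,5,0,0]
  ]
}}

```text
clock: 24.58
ee_pos: [0.507, 0.1632, -0.0136]
tool_rot: [[0.144, -0.99, -0.01], [-0.989, -0.143, -0.041], [0.039, 0.015, -0.999]]
wrist_force: [-0.5, -22.8, 3.7]
grip_width: 0.0001
```

```bash
python3 st.py w19
python3 - <<'E'
import cv2; im=cv2.imread("pics/w19.png"); cv2.imwrite("pics/z19.png",cv2.resize(im[0:230,20:240],None,fx=3.6,fy=2.6,interpolation=cv2.INTER_CUBIC))
E
```

```text
t 24.625 clamp xy [-71.22 -90.96] z -0.01359734592010356 Fclamp [22.1  -3.35] 4.472407508966877
```

View pics/z19.png

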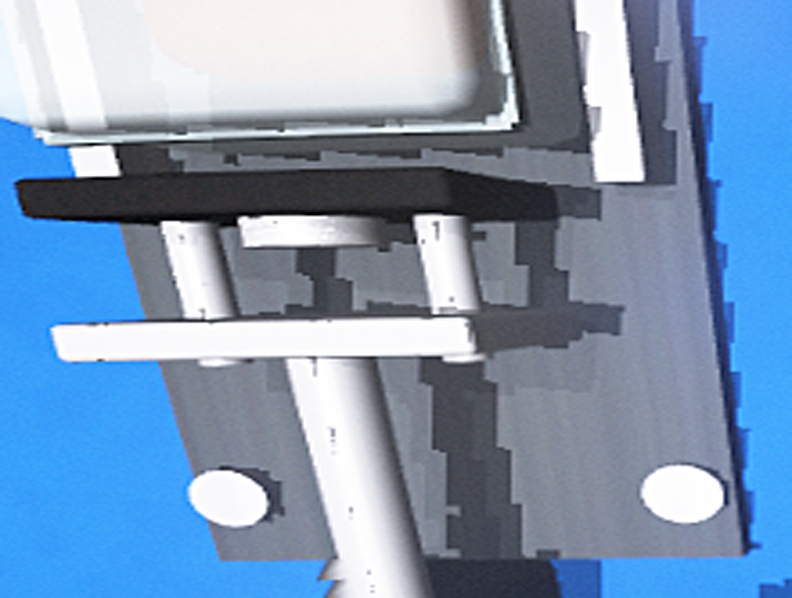

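Run:
```python
from bp import *
p=pickle.load(open("last.pkl","rb"))
u=lambda x,y:(x/3.6+20-.35,y/2.6-.35)
print("pad front",cx(p,u(20,180),42),cx(p,u(447,170),42))
print("pad rear",cx(p,u(25,216),42),cx(p,u(447,212),42))
print("jaw front",cx(p,u(55,323),42),cx(p,u(467,316),42))
print("rails",cx(p,u(635,182),16),cx(p,u(90,175),16))
print("case rear",[cx(p,u(280,133),z) for z in (38,30,25)],[np.round((x-[0,0])) for x in proj(p,cl(v,[(32,0,25),(32,0,40)]))])
```

```text
pad front [23.3 24.6] [ 22.9 -24.9]
pad rear [18.  25.3] [ 16.9 -24. ]
jaw front [ 1.5 25.6] [  1.3 -24. ]
rails [ 23.6 -36.6] [27.2 37.1]
case rear [array([29.4, -4.5]), array([30.8,  0.6]), array([31.7,  3.7])] [array([105.,  50.]), array([82., 43.])]
```

Request:
{"api": "arm_command", "payload": {
  "motion": [
    [0,1.2,-8,0,0],
    [0,2.6,-17,0,0],
    [0,4,-20,0,0],
    [0,4,-20,0,0],
    [0,3.2,-13,0,0],
    [0,2.4,-8,0,0],
    [0,1.6,-3,0,0],
    [0,1,3,0,0],
    [0,1,4,0,0],
    [0,1,4,0,0]
  ]
}}

```text
clock: 25.88
ee_pos: [0.5064, 0.1624, -0.0138]
tool_rot: [[0.141, -0.99, -0.012], [-0.989, -0.14, -0.052], [0.049, 0.019, -0.999]]
wrist_force: [-2.7, -20.1, 5.3]
grip_width: 0.0002
```

```bash
python3 st.py w20
python3 - <<'E'
import cv2; im=cv2.imread("pics/w20.png"); cv2.imwrite("pics/z20.png",cv2.resize(im[0:230,20:240],None,fx=3.6,fy=2.6,interpolation=cv2.INTER_CUBIC))
E
```

```text
t 25.925 clamp xy [-70.45 -91.71] z -0.013748928974115955 Fclamp [18.83 -5.25] 4.2203602054055
```

View pics/z20.png

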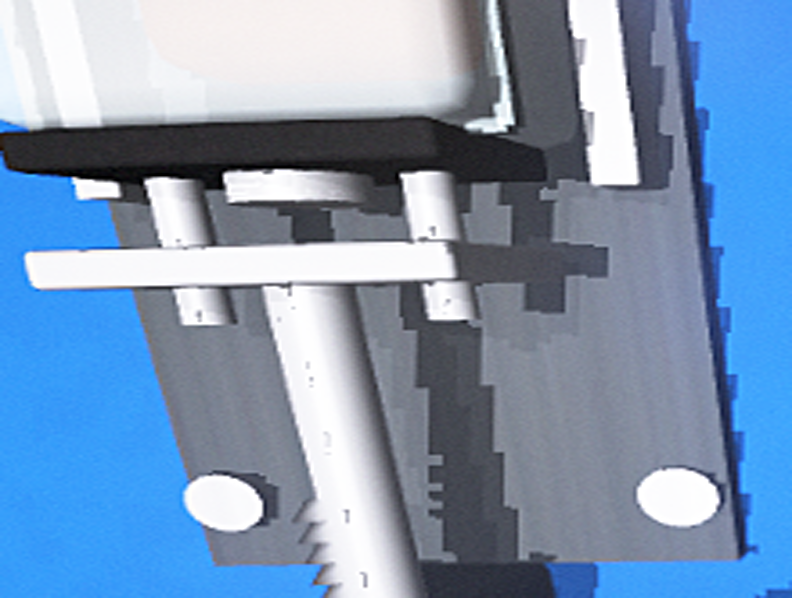

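Run:
```python
from bp import *
p=pickle.load(open("last.pkl","rb"))
u=lambda x,y:(x/3.6+20-.35,y/2.6-.35)
print("pad front",cx(p,u(433,118),42))
print("pad rear",cx(p,u(30,174),42),cx(p,u(433,168),42))
print("jaw front",cx(p,u(30,250),42),cx(p,u(452,240),42))
print("rails",cx(p,u(625,186),16))
```

```text
pad front [ 30.7 -24.9]
pad rear [24.7 22.7] [ 23.7 -23.9]
jaw front [13.4 25.3] [ 13.2 -24.5]
rails [ 23.7 -35.9]
```

Squeeze 4 brought the pad against the case: the gap is about 11 mm, so it is pressed in about 5 mm. I'll release and do one partial squeeze.

Request:
{"api": "arm_command", "payload": {
  "motion": [
    [0,1.2,-8,0,0],
    [0,2.6,-17,0,0],
    [0,4,-20,0,0],
    [0,4,-20,0,0],
    [0,3.2,-14,0,0],
    [0,2.8,-11,0,0],
    [0,2.5,-9,0,0],
    [0,2.5,-9,0,0]
  ]
}}

```text
clock: 26.92
ee_pos: [0.5082, 0.1507, -0.0138]
tool_rot: [[0.14, -0.99, -0.013], [-0.989, -0.139, -0.058], [0.055, 0.021, -0.998]]
wrist_force: [-0.4, -12.3, 1.7]
grip_width: 0.0001
```

```bash
python3 st.py w21
python3 - <<'E'
import cv2; im=cv2.imread("pics/w21.png"); cv2.imwrite("pics/z21.png",cv2.resize(im[0:230,20:240],None,fx=3.6,fy=2.6,interpolation=cv2.INTER_CUBIC))
E
```

```text
t 26.975 clamp xy [-58.6  -91.71] z -0.013815927169065302 Fclamp [11.57 -3.52] 1.573437129503957
```

View pics/z21.png

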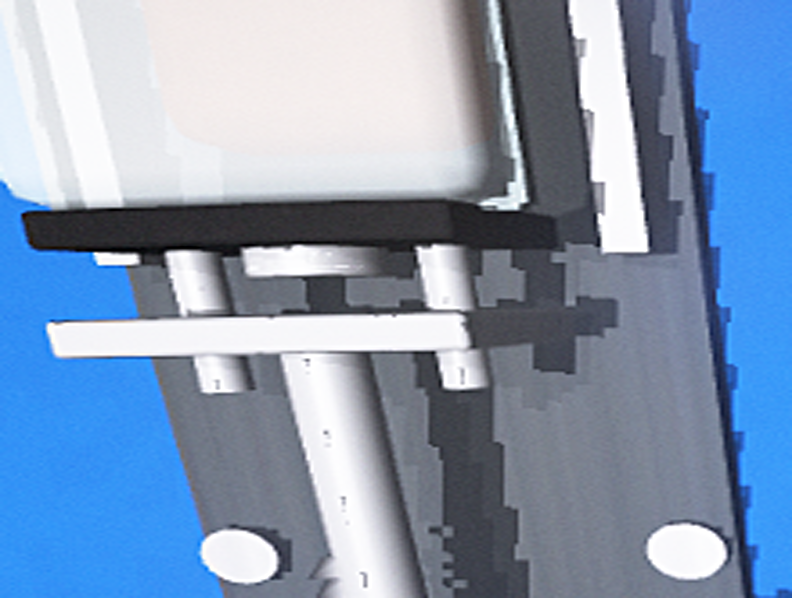

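```bash
cat > gap.py <<'E'
from bp import *
import sys
p=pickle.load(open("last.pkl","rb"));g=cv2.cvtColor(p["color"],cv2.COLOR_BGR2GRAY).astype(float)
# profile along lines of constant clamp y at z=42 : clamp x sampled
xs=np.arange(-5,42,.25)
for y in (-21,-2+0,21) if len(sys.argv)<2 else map(float,sys.argv[1:]):
    q=proj(p,cl(v,np.c_[xs,np.full_like(xs,y),np.full_like(xs,42)])).astype(np.float32)
    pr=cv2.remap(g.astype(np.float32),q[:,0].reshape(1,-1),q[:,1].reshape(1,-1),cv2.INTER_LINEAR)[0]
    print(y,[(float(x),int(a)) for x,a in zip(xs[::2],pr[::2])][10:70])
E
python3 gap.py 20 -7 -22
python3 - <<'E'
from bp import *
p=pickle.load(open("last.pkl","rb"))
u=lambda x,y:(x/3.6+20-.35,y/2.6-.35)
print("pad rear",cx(p,u(30,248),42),cx(p,u(450,242),42))
print("jaw front",cx(p,u(48,321),42),cx(p,u(465,312),42))
E
```

```text
20.0 [(0.0, 126), (0.5, 128), (1.0, 128), (1.5, 127), (2.0, 126), (2.5, 128), (3.0, 128), (3.5, 129), (4.0, 129), (4.5, 127), (5.0, 127), (5.5, 125), (6.0, 126), (6.5, 129), (7.0, 129), (7.5, 126), (8.0, 102), (8.5, 229), (9.0, 248), (9.5, 246), (10.0, 245), (10.5, 245), (11.0, 245), (11.5, 245), (12.0, 244), (12.5, 245), (13.0, 245), (13.5, 242), (14.0, 130), (14.5, 125), (15.0, 129), (15.5, 128), (16.0, 126), (16.5, 126), (17.0, 127), (17.5, 128), (18.0, 126), (18.5, 127), (19.0, 126), (19.5, 128), (20.0, 127), (20.5, 126), (21.0, 126), (21.5, 126), (22.0, 126), (22.5, 122), (23.0, 125), (23.5, 126), (24.0, 130), (24.5, 93), (25.0, 23), (25.5, 33), (26.0, 40), (26.5, 41), (27.0, 39), (27.5, 41), (28.0, 38), (28.5, 42), (29.0, 39), (29.5, 40)]
-7.0 [(0.0, 232), (0.5, 233), (1.0, 233), (1.5, 232), (2.0, 232), (2.5, 231), (3.0, 232), (3.5, 233), (4.0, 231), (4.5, 232), (5.0, 232), (5.5, 232), (6.0, 234), (6.5, 216), (7.0, 220), (7.5, 222), (8.0, 171), (8.5, 225), (9.0, 251), (9.5, 247), (10.0, 247), (10.5, 247), (11.0, 247), (11.5, 247), (12.0, 247), (12.5, 248), (13.0, 247), (13.5, 2
[... 521 characters left out ...]
 (5.0, 245), (5.5, 249), (6.0, 250), (6.5, 250), (7.0, 251), (7.5, 248), (8.0, 224), (8.5, 228), (9.0, 247), (9.5, 248), (10.0, 247), (10.5, 247), (11.0, 247), (11.5, 247), (12.0, 248), (12.5, 248), (13.0, 251), (13.5, 229), (14.0, 150), (14.5, 204), (15.0, 255), (15.5, 227), (16.0, 237), (16.5, 250), (17.0, 253), (17.5, 253), (18.0, 252), (18.5, 252), (19.0, 252), (19.5, 252), (20.0, 252), (20.5, 252), (21.0, 248), (21.5, 249), (22.0, 248), (22.5, 248), (23.0, 250), (23.5, 253), (24.0, 201), (24.5, 46), (25.0, 33), (25.5, 51), (26.0, 54), (26.5, 56), (27.0, 56), (27.5, 56), (28.0, 54), (28.5, 54), (29.0, 56), (29.5, 51)]
pad rear [25.4 25.4] [ 24.5 -24.1]
jaw front [14.1 25.9] [ 13.9 -24.3]
```

Request:
{"api": "arm_command", "payload": {
  "motion": [
    [0,-0.3,2.5,0,0],
    [0,-0.5,4,0,0],
    [0,-0.5,4.5,0,0],
    [0,-0.5,4.5,0,0]
  ]
}}

```text
clock: 27.48
ee_pos: [0.5075, 0.152, -0.0137]
tool_rot: [[0.138, -0.99, -0.014], [-0.988, -0.137, -0.065], [0.062, 0.022, -0.998]]
wrist_force: [0.4, -13.8, 2.4]
grip_width: 0.0
```

```bash
python3 st.py w22; python3 gap.py 20 -7| cut -c1-1300;python3 - <<'E'
import cv2; im=cv2.imread("pics/w22.png"); cv2.imwrite("pics/z22.png",cv2.resize(im[0:230,20:240],None,fx=3.6,fy=2.6,interpolation=cv2.INTER_CUBIC))
E
```

```text
t 27.525 clamp xy [-60.03 -92.17] z -0.013725984754518278 Fclamp [12.95 -1.78] 2.155214537969487
20.0 [(0.0, 132), (0.5, 130), (1.0, 127), (1.5, 128), (2.0, 128), (2.5, 129), (3.0, 127), (3.5, 127), (4.0, 128), (4.5, 129), (5.0, 129), (5.5, 129), (6.0, 129), (6.5, 128), (7.0, 126), (7.5, 129), (8.0, 126), (8.5, 129), (9.0, 130), (9.5, 120), (10.0, 184), (10.5, 237), (11.0, 246), (11.5, 245), (12.0, 246), (12.5, 245), (13.0, 246), (13.5, 245), (14.0, 245), (14.5, 245), (15.0, 243), (15.5, 220), (16.0, 102), (16.5, 124), (17.0, 128), (17.5, 130), (18.0, 125), (18.5, 128), (19.0, 127), (19.5, 126), (20.0, 127), (20.5, 125), (21.0, 126), (21.5, 127), (22.0, 127), (22.5, 126), (23.0, 124), (23.5, 126), (24.0, 133), (24.5, 77), (25.0, 11), (25.5, 27), (26.0, 45), (26.5, 40), (27.0, 40), (27.5, 40), (28.0, 40), (28.5, 42), (29.0, 39), (29.5, 42)]
-7.0 [(0.0, 233), (0.5, 232), (1.0, 232), (1.5, 229), (2.0, 232), (2.5, 232), (3.0, 233), (3.5, 233), (4.0, 233), (4.5, 232), (5.0, 232), (5.5, 233), (6.0, 231), (6.5, 231), (7.0, 232), (7.5, 233), (8.0, 233), (8.5, 219), (9.0, 221), (9.5, 201), (10.0, 199), (10.5, 238), (11.0, 249), (11.5, 248), (12.0, 247), (12.5, 248), (13.0, 248), (13.5, 247), (14.0, 247), (14.5, 248), (15.0, 246), (15.5, 223), (16.0, 72), (16.5, 56), (17.0, 57), (17.5, 59), (18.0, 58), (18.5, 58), (19.0, 58), (19.5, 58), (20.0, 154), (20.5, 250), (21.0, 253), (21.5, 251), (22.0, 247), (22.5, 245), (23.0, 251), (23.5, 250), (24.0, 246), (24.5, 100), (25.0, 16), (25.5, 44), (26.0, 49), (26.5, 49), (27.0, 50), (27.5, 50), (28.0, 48), (28.5, 48), (29.0, 48), (29.5, 46)]
```

View pics/z22.png

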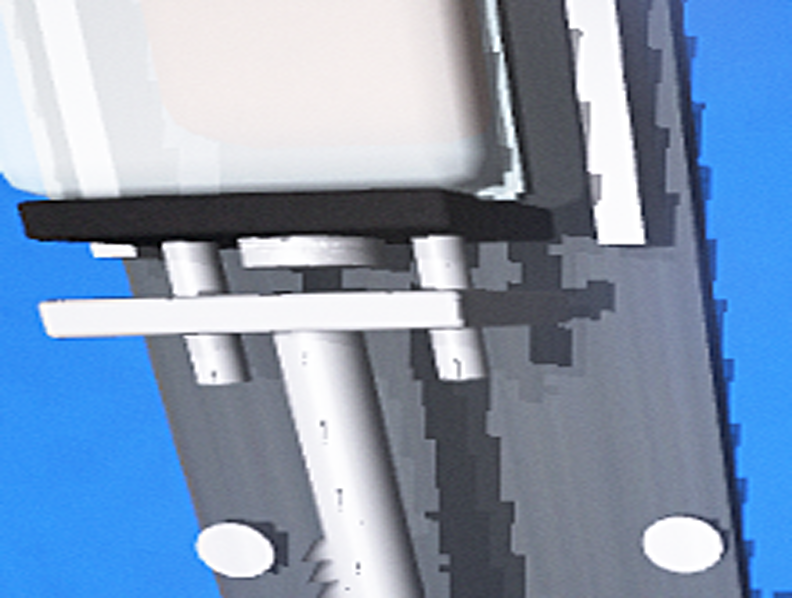

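Request:
{"api": "arm_command", "payload": {
  "motion": [
    [0,-0.2,2.5,0,0],
    [0,-0.3,3.5,0,0],
    [0,-0.3,3.7,0,0],
    [0,-0.3,3.7,0,0]
  ]
}}

```text
clock: 28.02
ee_pos: [0.5072, 0.1525, -0.0136]
tool_rot: [[0.136, -0.991, -0.014], [-0.988, -0.135, -0.072], [0.069, 0.023, -0.997]]
wrist_force: [1.1, -13.4, 2.3]
grip_width: 0.0001
```

```bash
python3 st.py w23; python3 gap.py 20 -7| cut -c300-1300;python3 - <<'E'
from h import *
im=cv2.imread("pics/w23.png"); cv2.imwrite("pics/z23.png",cv2.resize(im[0:230,20:240],None,fx=3.6,fy=2.6,interpolation=cv2.INTER_CUBIC))
q=cam("side");cv2.imwrite("pics/s23.png",cv2.resize(q["color"][100:250,230:420],None,fx=4,fy=4,interpolation=cv2.INTER_CUBIC))
E
```

```text
t 28.075 clamp xy [-60.54 -92.39] z -0.013583652742012002 Fclamp [12.52 -1.89] 1.6322109944744374
12.0, 246), (12.5, 245), (13.0, 245), (13.5, 245), (14.0, 245), (14.5, 246), (15.0, 245), (15.5, 246), (16.0, 242), (16.5, 201), (17.0, 99), (17.5, 128), (18.0, 127), (18.5, 127), (19.0, 129), (19.5, 125), (20.0, 127), (20.5, 127), (21.0, 125), (21.5, 125), (22.0, 127), (22.5, 126), (23.0, 123), (23.5, 127), (24.0, 126), (24.5, 70), (25.0, 7), (25.5, 32), (26.0, 45), (26.5, 42), (27.0, 40), (27.5, 40), (28.0, 40), (28.5, 40), (29.0, 39), (29.5, 39)]
12.0, 249), (12.5, 248), (13.0, 248), (13.5, 248), (14.0, 248), (14.5, 247), (15.0, 247), (15.5, 248), (16.0, 248), (16.5, 179), (17.0, 47), (17.5, 57), (18.0, 63), (18.5, 61), (19.0, 59), (19.5, 50), (20.0, 204), (20.5, 254), (21.0, 251), (21.5, 251), (22.0, 248), (22.5, 246), (23.0, 247), (23.5, 247), (24.0, 231), (24.5, 94), (25.0, 22), (25.5, 47), (26.0, 48), (26.5, 51), (27.0, 49), (27.5, 52), (28.0, 50), (28.5, 50), (29.0, 48), (29.5, 48)]
```

View pics/s23.png

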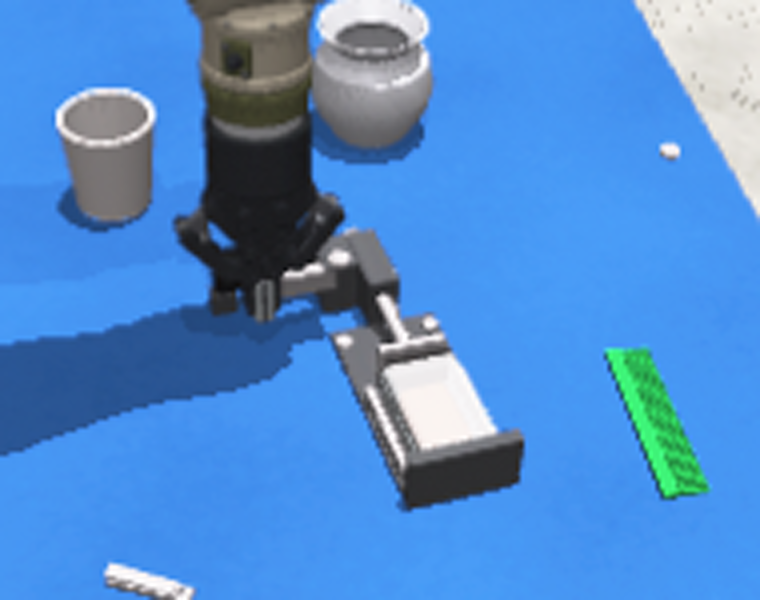

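View pics/w23.png

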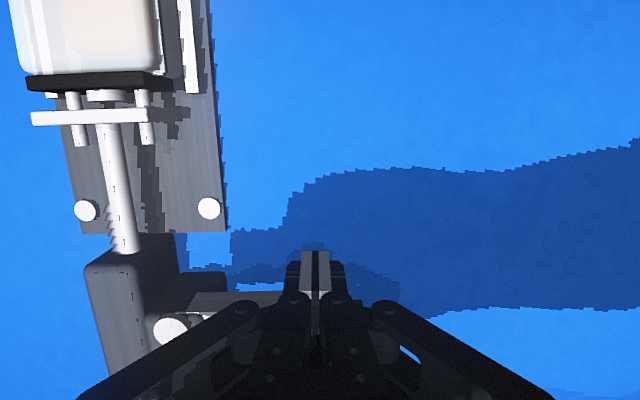

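The measured gap is now about 7.9 mm against 16–16.5 mm free. I'll check that it holds steady before handing in.

```bash
python3 - <<'E'
from h import *
for i in range(10): cam("top")
E
python3 st.py w24; python3 gap.py 20| cut -c430-1150
```

```text
t 28.675 clamp xy [-60.54 -92.4 ] z -0.013589242207293455 Fclamp [13.28 -2.26] 0.8450619420754637
17.0, 97), (17.5, 127), (18.0, 127), (18.5, 126), (19.0, 127), (19.5, 127), (20.0, 126), (20.5, 126), (21.0, 126), (21.5, 125), (22.0, 125), (22.5, 124), (23.0, 125), (23.5, 127), (24.0, 127), (24.5, 71), (25.0, 10), (25.5, 36), (26.0, 43), (26.5, 40), (27.0, 38), (27.5, 40), (28.0, 40), (28.5, 41), (29.0, 40), (29.5, 40)]
```

Nothing moved over 0.6 s, so I'm handing in.

```bash
python3 -c "
from plant import ctrl
print(ctrl.hand_in())"
```

```text
the job is handed in; nothing more can be done
None
```

The job is handed in. The soap case is in the cradle against the end stop, the pad is pressed in about 8 mm, and the shut fingers are still holding the trigger squeezed.

- **Placing the case:** I laid the larger clear case (not the pink or the small one) flat between the rails. I slid it in until it met the stop, which gave 11 N and no further motion, then let go and lifted clear. The picture afterwards showed it flat and seated.
- **Pumping:** I drew the trigger roll towards the handle with the shut fingers from in front. It took four full squeezes, each let go afterwards, and then a fifth partial one that I am still holding. The jaw was moved only by the trigger.
- **Last checks:** The pad-to-jaw gap measured about 7.9 mm, against 16 to 16.5 mm when free. That puts the pad about 8 mm in, give or take 0.5 mm. About 13 N was held on the trigger, and nothing moved over 0.6 s. The clock read about 28.7 s at hand-in.
- **What disagreed:** The fingertips appeared 30 to 40 mm higher in the pictures than the reported TCP. My first grasp therefore closed above the case, apparently without touching it, and I went lower and gripped it on the second try. The tool also tilted about 4° while pulling the trigger.
- **Other things on the plank:** I did not touch them. In the last side view the lota, cup and comb stood where they had been. I did not check the clipper separately.

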